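Put two washed bearing caps back on their own pedestals

TASK

The split bearing caps have been washed and are draining on the sloping rack. Put each of the two caps that belong here back on its own pedestal, turned so that the slots in its ears go over the pedestal's upright keys and it sits level and fully home on the joint face; set them down gently, do not drop them. The third cap, with both slots in the middle of its ears, belongs to another block: leave it on the rack, leave the wrench, jar and brass fitting where they are, and let go of everything at the end.

Things in the scene. Friction and masses are not known exactly. Their poses are not given: they have to be found in the camera images.
- cap_a_center (a point): Cap A, fits only pedestal A: both slots at x = +12 mm (same side). Plain aluminium, ~0.3 kg, 44 (x, along bore) x 114 (y) x 44 mm high; middle block 60 mm long in y, 15 mm radius half bore below; at each y end an ear 14 mm thick, flush below, with one slot right through, 13 mm wide in x, 15.5 mm deep from the end. Origin: its centre, 22 mm above the underside; z out of its top. Grip across the x faces.
- cap_b_center (a point): Cap B, fits only pedestal B: slot at +y end central (x = 0), at -y end x = +12 mm. Plain aluminium, ~0.3 kg, 44 (x, along bore) x 114 (y) x 44 mm high; middle block 60 mm long in y, 15 mm radius half bore below; at each y end an ear 14 mm thick, flush below, with one slot right through, 13 mm wide in x, 15.5 mm deep from the end. Origin: its centre, 22 mm above the underside; z out of its top. Grip across the x faces.
- cap_c_center (a point): Cap C, foreign, stays: both slots central (x = 0). Plain aluminium, ~0.3 kg, 44 (x, along bore) x 114 (y) x 44 mm high; middle block 60 mm long in y, 15 mm radius half bore below; at each y end an ear 14 mm thick, flush below, with one slot right through, 13 mm wide in x, 15.5 mm deep from the end. Origin: its centre, 22 mm above the underside; z out of its top. Grip across the x faces.
- pedestal_a_seat (a point): Pedestal A: both keys at x = +12 mm. Fixed lower half of a split bearing. Point: centre of its level joint face (44 x 114 mm), 60 mm above the bench; x along the bore, z up. At each y end an upright key: 10 mm wide in x, 43 to 55 mm from centre in y, 13 mm tall, round top. Cap home: same axes, cap centre 22 mm above this point. Foot 70 x 150 x 12 mm.
- pedestal_b_seat (a point): Pedestal B: +y key at x = 0, -y key at x = +12 mm. Fixed lower half of a split bearing. Point: centre of its level joint face (44 x 114 mm), 60 mm above the bench; x along the bore, z up. At each y end an upright key: 10 mm wide in x, 43 to 55 mm from centre in y, 13 mm tall, round top. Cap home: same axes, cap centre 22 mm above this point. Foot 70 x 150 x 12 mm.
- rack: Fixed drain rack: steel plate 150 (up the slope) x 290 mm (level), sloping 25 degrees, low edge away from the robot; lip 10 mm high on the low edge, side rims 6 mm. Origin: on the bench under the centre of the plate's upper face, which is 50 mm up; x points to the high side, z up. The caps lie flat on it, undersides down, side by side 95 mm apart in y, in any order, ears up and down the slope.
- wrench: Open-ended steel wrench, 180 mm long, lying on the bench; bystander.
- oil_jar: Amber glass jar with a black cap, 60 mm across, 85 mm tall, standing on the bench; origin under its centre; bystander.
- fitting: Brass hose fitting, 38 mm across at the foot, 60 mm tall, standing on the bench; origin under its centre; bystander.

How it is judged:
At the end, for the whole second after the job is handed in: Cap A on pedestal A and cap B on pedestal B, each fully home: centre within 4 mm of the seat's centre in plan and 19 to 24.2 mm above the joint face (22 when home), level within 0.05 rad, long axis within 0.09 rad of the pedestal's, at rest; cap C within 30 mm of where it started (horizontal distance between cap_a_center and pedestal_a_seat below 0.004 m and z of cap_a_center in the frame of pedestal_a_seat between 0.019 and 0.0242 m and angle between each of cap_a_center, cap_b_center's own z axis and vertical below 0.05 rad and angle between the y axis of cap_a_center and the y axis of pedestal_a_seat, either way round below 0.09 rad and horizontal distance between cap_b_center and pedestal_b_seat below 0.004 m and z of cap_b_center in the frame of pedestal_b_seat between 0.019 and 0.0242 m and angle between the y axis of cap_b_center and the y axis of pedestal_b_seat, either way round below 0.09 rad and linear speed of each of cap_a, cap_b below 0.02 m/s and not (distance of cap_c_center from where it was at the start of the episode above 0.03 m)); the robot touches nothing.
It fails at once if cap A is dropped (falls freely faster than 0.45 m/s, about 10 mm of fall) (linear speed of cap_a above 0.45 m/s and contact force between the fingers and cap_a below 0.05 N).
It fails at once if cap B is dropped (falls freely faster than 0.45 m/s, about 10 mm of fall) (linear speed of cap_b above 0.45 m/s and contact force between the fingers and cap_b below 0.05 N).
It fails at once if cap C is moved more than 30 mm (distance of cap_c_center from where it was at the start of the episode above 0.03 m).
It fails at once if the wrench, jar or fitting is moved more than 30 mm (distance of any of wrench, oil_jar, fitting from where it was at the start of the episode above 0.03 m).
It also fails if it takes over 70 s, if anything falls off the work surface, if the arm or the gripper's body presses on something with over 40 N, if the wrist force passes 120 N, or if a joint passes its speed limit or range.

ROBOT

A 6-joint arm with a two-finger parallel gripper is mounted at the origin on the work surface. World frame = base frame: x ahead of the robot, y to its left, z up, the work surface at z = 0. Lengths are in m, angles in rad, forces in N, time in s.
With the tool pointing down it reaches from about 0.25 to 0.775 m from the base axis. Payload 4 kg.
Tool frame: the origin (TCP) lies at the very end of the fingers, on their centre line; the grasp point (between the pads) lies 19 mm behind it; z points along the fingers, y is the direction in which the jaws open and shut (so a half turn about z gives the same grasp; the last joint's range is limited). The gripper opens to 94 mm and grips with 3 to 60 N. Pads are 16 mm wide; open, the fingers measure 119 mm over their backs; the gripper's body (75 mm by 177 mm) begins 78 mm behind the grasp point.
Start: joints at [-1.237, 0.087, 1.371, -0, 1.684, -0.103], TCP at [0.233, -0.498, 0.206] pointing down, gripper open.
Joint ranges: [-3.1, 3.1], [-0.76, 2.03], [0.27, 2.55], [-1.08, 4.22], [0.17, 2.65], [-2.57, 2.57]. Speed limits (rad/s): [2.79, 2.79, 3.14, 3.14, 3.14, 3.14].

INTERFACE

Orientations are given as a unit quaternion [w, x, y, z].
In Python, from cell import ctrl gives the robot as it stands. The module is installed in compiled form; this text tells all that it offers.
- The arm moves only by the tool apply_moves, never from a script. Its argument "plan" is text: rows parted by semicolons, each of 7 numbers parted by spaces: the closure, from -1 (fully open) to 1 (shut), then the shift along the tool's x, y, z in cm, then the turn, a rotation vector about the tool's x, y, z in rad. A call has 1 to 12 rows; each row shifts and turns the commanded pose from where the row before left it, along the tool's axes as they then stand; what a row does not reach is not made up. A row lasts 1/8 s, in which the tool goes at most 62.5 mm and 10.7 degrees, less where a joint would pass 70% of its speed; a pose out of reach is approached as far as the arm can. A call is refused whole if a number of a shift passes 6.25 or a number of a turn 0.188, either way. A call with a gripper value outside its range is refused whole. The fingers move at their own pace and stop on an object; "force" is the grip in N (left out, the last holds). Time passes only in rows, so rows that do not move let the fingers close. It gives the time, the measured TCP pose, the force and the opening at its end, in the units of the state.
- ctrl.read_state(): the state, without advancing time (a new reading comes with each control period).
- ctrl.capture(name): name is "scene" or "top" or "wrist"; returns the picture (480x640x3 uint8, blue, green, red); there is no depth.
- ctrl.calibration(name): a dict with "vertical_fov" (degrees; the focal length in pixels is half the picture's height over the tangent of half this angle, whatever the lens; pixels are square), "cx", "cy" (the principal point, pixels), "dist_coeffs" ([k1, k2, p1, p2, k3] as OpenCV has them; the pictures are not rectified), "extrinsics" (4x4, takes a point from world to camera coordinates); the wrist camera has in their place "hand_eye" (4x4, takes a point from camera to tool coordinates, whose origin is the TCP and whose axes are the flange's). Camera axes: x right, y up, looking along -z (the intrinsics and any distortion apply to the point x, -y, -z); pixel columns grow to the right and rows downward; lengths in m; the calibration is good to about 2 mm. A picture is of the moment at which its call begins: read the wrist's pose just before it. calibration takes no time and is no camera call.
- ctrl.job_done(): hands the job in, once; it reports no verdict.
The state is a dict: "time_s": time; "joint_positions": joint angles; "joint_velocities": joint speeds; "tau": joint torques, N m; "tool_pos": TCP position; "orientation": TCP orientation; "force": force on the tool from outside, world axes, zero at the start; "ft_torque": the same for the moment, N m; "finger_gap": finger opening in m.
Only numpy, scipy, OpenCV 4.12 (cv2) and the standard library are available. Lean on these libraries where they do the work, as an engineer would, in place of code of your own. Each camera call takes 0.05 s, during which the arm holds its last target.

## Working session

There is one attempt and no reset: what is moved stays moved. The work goes in short steps, Python scripts to look and compute and a tool call to move; the robot and the scene stay as the last step left them, time stands still between calls to the robot, and variables do not carry over. Pictures are saved under pics/ and viewed, and the job is handed in when it is done.

Besides the shell and the picture viewer there is one more tool, called by a JSON object that holds its "method" and its "body". apply_moves: Moves the arm, as the interface text tells. Its arguments: {"type":"object","properties":{"plan":{"type":"string"},"force":{"type":"number"}},"required":["plan"]}

```bash
mkdir -p pics
python3 - <<'E'
from cell import ctrl
import cv2
for n in("scene","top","wrist"):
    c=ctrl.calibration(n); print(n,c)
    s=ctrl.read_state()
    cv2.imwrite(f"pics/{n}0.png",ctrl.capture(n))
print(s)
E
```

```text
scene {'vertical_fov': 48.42650628122076, 'cx': 318.03368057701886, 'cy': 245.30317104669604, 'dist_coeffs': array([-0.05086607,  0.        ,  0.        ,  0.        ,  0.        ]), 'extrinsics': array([[ 0.37551032,  0.92678254,  0.00813125, -0.25457074],
       [-0.62900596,  0.24839522,  0.73664871,  0.28930311],
       [ 0.6806934 , -0.2817338 ,  0.67622671, -1.4729201 ],
       [ 0.        ,  0.        ,  0.        ,  1.        ]])}
top {'vertical_fov': 49.151206470640425, 'cx': 309.558188742756, 'cy': 242.36696437908634, 'dist_coeffs': array([0.02987874, 0.        , 0.        , 0.        , 0.        ]), 'extrinsics': array([[-0.02222726, -0.99974977,  0.00251878,  0.03118823],
       [ 0.98972041, -0.02164811,  0.14136782, -0.59082545],
       [-0.14127792,  0.00563511,  0.98995394, -1.12322522],
       [ 0.        ,  0.        ,  0.        ,  1.        ]])}
wrist {'vertical_fov': 66.89496508309202, 'cx': 317.618414660834, 'cy': 236.1619668614783, 'dist_coeffs': array([0.02603555, 0.        , 0.        , 0.        , 0.        ]), 'hand_eye': array([[ 7.36753086e-04,  9.7125015
[... 300 characters left out ...]
00]])}
{'time_s': 0.1, 'joint_positions': array([-1.23709170e+00,  8.78493341e-02,  1.37206260e+00, -1.35860594e-05,
        1.68359387e+00, -1.03109702e-01]), 'joint_velocities': array([-0.00117495, -0.00155149, -0.00375214, -0.00118523, -0.00278634,
       -0.00072641]), 'tau': array([ 1.93616463e-03, -3.41249728e+01, -3.03303087e+01,  7.19591556e-02,
        3.03940137e-02, -9.09046389e-05]), 'tool_pos': array([ 0.23250847, -0.49790624,  0.20445913]), 'orientation': array([-9.49446271e-04,  9.76243533e-01,  2.16674062e-01, -1.16752120e-04]), 'force': array([0.09402784, 0.21523725, 0.44594269]), 'ft_torque': array([-0.01115055,  0.02414841,  0.04248411]), 'finger_gap': 0.09401909429443363}
```

View pics/scene0.png

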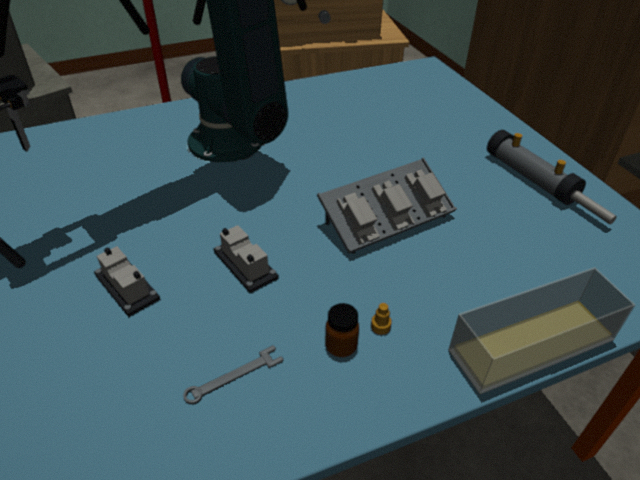

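View pics/top0.png

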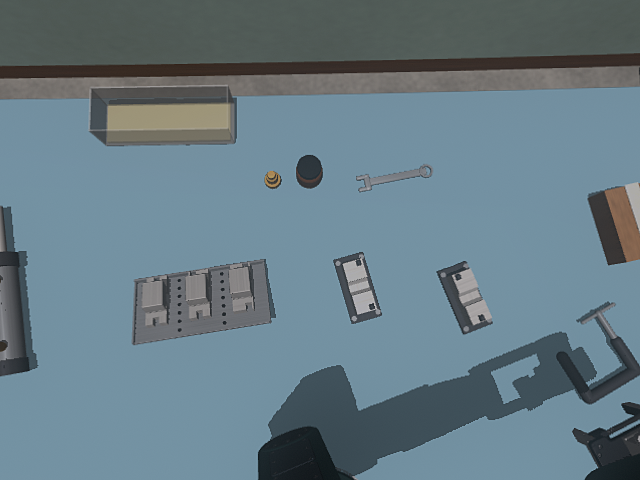

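View pics/wrist0.png

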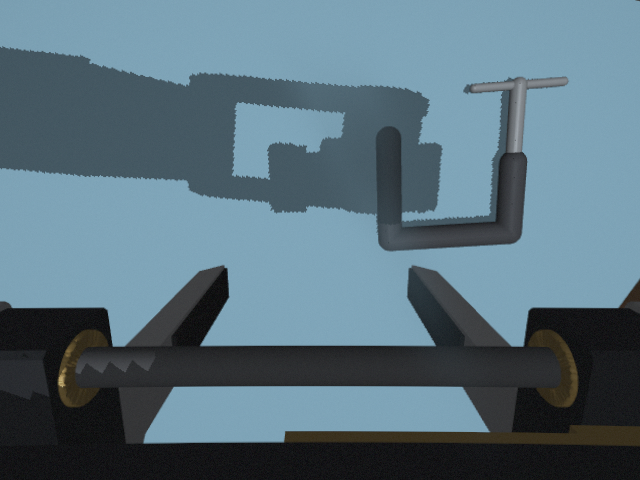

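```bash
cat > h.py <<'E'
import numpy as np, cv2
from scipy.spatial.transform import Rotation as R
from cell import ctrl
def Rq(q): return R.from_quat([q[1],q[2],q[3],q[0]]).as_matrix()
def cam(n,st=None):
    c=ctrl.calibration(n); f=240/np.tan(np.radians(c["vertical_fov"])/2)
    K=np.array([[f,0,c["cx"]],[0,f,c["cy"]],[0,0,1]]); d=np.array(c["dist_coeffs"])
    if n=="wrist":
        T=np.eye(4); T[:3,:3]=Rq(st["orientation"]); T[:3,3]=st["tool_pos"]
        E=np.linalg.inv(T@c["hand_eye"])
    else: E=c["extrinsics"]
    return K,d,np.diag([1,-1,-1,1.])@E   # now opencv axes
def ray(cm,uv):
    K,d,E=cm; p=cv2.undistortPoints(np.array(uv,float).reshape(-1,1,2),K,d).reshape(-1,2)
    v=np.c_[p,np.ones(len(p))]@E[:3,:3]; o=-E[:3,:3].T@E[:3,3]
    return o,v
def onplane(cm,uv,p0,n=(0,0,1)):
    o,v=ray(cm,uv); n=np.array(n,float); t=((np.array(p0)-o)@n)/(v@n); return o+v*t[:,None]
def onz(cm,uv,z): return onplane(cm,uv,(0,0,z))
def proj(cm,P):
    K,d,E=cm; return cv2.projectPoints(np.array(P,float).reshape(-1,3),cv2.Rodrigues(E[:3,:3])[0],E[:3,3],K,d)[0].reshape(-1,2)
E
python3 - <<'E'
import cv2
t=cv2.imread("pics/top0.png")
cv2.imwrite("pics/r0.png",cv2.resize(t[250:355,125:285],None,fx=5,fy=5,interpolation=cv2.INTER_CUBIC))
cv2.imwrite("pics/p0.png",cv2.resize(t[245:340,325:500],None,fx=4.5,fy=4.5,interpolation=cv2.INTER_CUBIC))
E
```

```text
(no output)
```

View pics/r0.png

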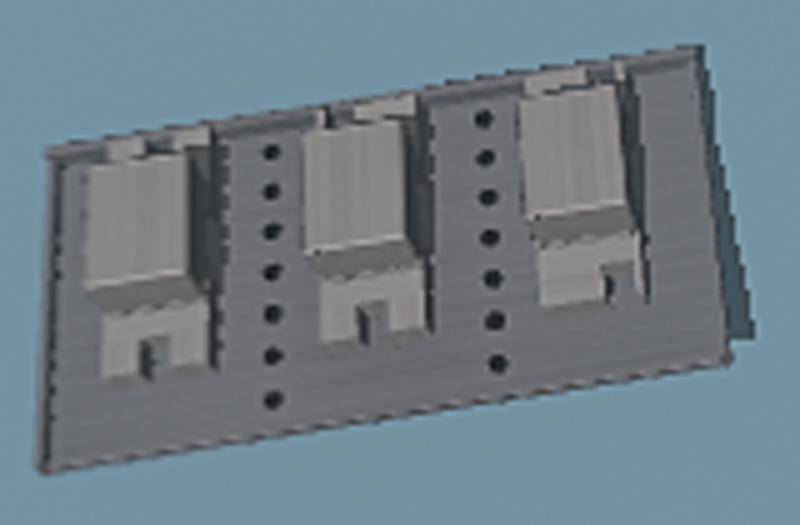

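View pics/p0.png

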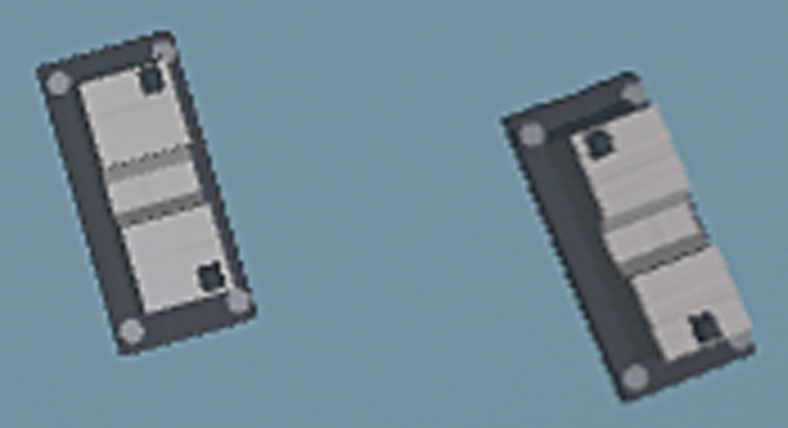

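Run:
```python
from h import *
cm=cam("top")
c=np.array([[45,150],[700,47],[728,362],[42,470]])/5+[125,250]
print(onz(cm,c[:2],.02),onz(cm,c[2:],.08))
caps=np.array([[137,220],[356,185],[575,150]])/5+[125,250]
print("caps top",onz(cm,caps,.09))
ped=np.array([[158,187],[660,235]])/4.5+[325,245]
print("ped",onz(cm,ped,.06))
st=ctrl.read_state(); print(Rq(st["orientation"]))
```

```text
[[0.51831025 0.41130736 0.02      ]
 [0.5579729  0.11916476 0.02      ]] [[0.41807101 0.1038976  0.08      ]
 [0.38061489 0.38916158 0.08      ]]
caps top [[0.48268448 0.3493218  0.09      ]
 [0.49515677 0.25826456 0.09      ]
 [0.50774633 0.16652199 0.09      ]]
ped [[ 0.49005939 -0.08871686  0.06      ]
 [ 0.46216525 -0.32726898  0.06      ]]
[[ 9.06095254e-01  4.23073434e-01 -5.09916270e-04]
 [ 4.23073693e-01 -9.06093912e-01  1.57242191e-03]
 [ 2.03217909e-04 -1.64049619e-03 -9.99998634e-01]]
```

{"method": "apply_moves", "body": {"plan": "-1 5.5 -1.5 0 0 0 0;-1 5.5 -1.5 0 0 0 0;-1 5.5 -1.5 0 0 0 0;-1 5.5 -1.5 0 0 0 0;-1 0 0 0 0 0 0;-1 0 0 0 0 0 0"}}

```text
time_s: 0.9
tool_pos: [0.4063, -0.3511, 0.2051]
orientation: [-0.0, 0.976, 0.217, -0.001]
force: [-0.5, 0.5, -0.9]
finger_gap: 0.0938
```

```bash
cat >> h.py <<'E'
import pickle
def snap(n,name):
    s=ctrl.read_state(); im=ctrl.capture(n); cv2.imwrite(f"pics/{name}.png",im); pickle.dump(s,open(f"pics/{name}.pkl","wb")); print(name,s["time_s"],s["tool_pos"].round(4),np.degrees(R.from_matrix(Rq(s["orientation"])@np.diag([1,-1,-1])).as_rotvec()).round(2),s["force"].round(1),s["finger_gap"].round(4)); return im,s
E
python3 -c "
from h import *
snap('wrist','w1')"
```

```text
Traceback (most recent call last):
  File "h.py", line 24, in snap
    s=ctrl.read_state(); im=ctrl.capture(n); cv2.imwrite(f"pics/{name}.png",im); pickle.dump(s,open(f"pics/{name}.pkl","wb")); print(name,s["time_s"],s["tool_pos"].round(4),np.degrees(R.from_matrix(Rq(s["orientation"])@np.diag([1,-1,-1])).as_rotvec()).round(2),s["force"].round(1),s["finger_gap"].round(4)); return im,s
                                                                                                                                                                                                                                                                                         ^^^^^^^^^^^^^^^^^^^^^
AttributeError: 'float' object has no attribute 'round'
```

View pics/w1.png

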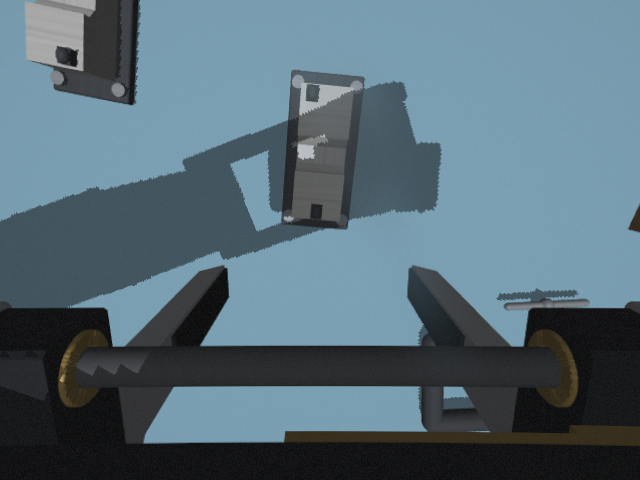

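```bash
sed -i 's/s\["finger_gap"\].round(4)/round(float(s["finger_gap"]),4)/' h.py
python3 - <<'E'
import cv2
t=cv2.imread("pics/w1.png")[60:240,265:385]
t=cv2.convertScaleAbs(t,alpha=1.6)
cv2.imwrite("pics/w1c.png",cv2.resize(t,None,fx=3.3*1.0,fy=3.3,interpolation=cv2.INTER_CUBIC))
E
```

```text
(no output)
```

View pics/w1c.png

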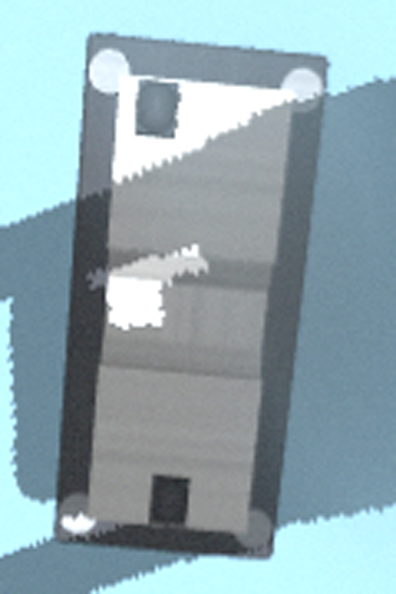

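```bash
cat >> h.py <<'E'
def rect(cm,px,z,nm):
    """px TL,TR,BR,BL -> sizes, centre, yaw of long axis"""
    P=onz(cm,px,z); c=P.mean(0)
    u=(P[0]+P[1]-P[2]-P[3])/2; w=(P[1]+P[2]-P[0]-P[3])/2
    print(nm,"c",c.round(4),"long",np.linalg.norm(u).round(4),"wide",np.linalg.norm(w).round(4),"yaw",np.degrees(np.arctan2(u[1],u[0])).round(2),"yawW",(np.degrees(np.arctan2(w[1],w[0]))+90).round(2))
    return c
E
python3 - <<'E'
from h import *
s=pickle.load(open("pics/w1.pkl","rb")); cm=cam("wrist",s)
f=lambda a:np.array(a)/3.3+[265-.35,60-.35]
rect(cm,f([(122,77),(292,92),(247,533),(88,525)]),.06,"face")
rect(cm,f([(90,35),(327,57),(271,557),(55,542)]),.012,"foot")
k=onz(cm,f([(157,109),(169,500)]),.07);print(k,np.linalg.norm(k[0]-k[1]))
yaw=np.arctan2(*(k[0]-k[1])[1::-1]); print(np.degrees(yaw))
E
```

```text
face c [ 0.4639 -0.329   0.06  ] long 0.1142 wide 0.0434 yaw 20.01 yawW 21.28
foot c [ 0.4644 -0.3286  0.012 ] long 0.1481 wide 0.0684 yaw 19.89 yawW 20.61
[[ 0.50584572 -0.30114446  0.07      ]
 [ 0.41928609 -0.34479173  0.07      ]] 0.09694149858924783
26.759303614008346
```

{"method": "apply_moves", "body": {"plan": "-1 3.2 -5.3 0 0 0 0;-1 3.2 -5.3 0 0 0 0;-1 3.2 -5.3 0 0 0 0;-1 3.2 -5.3 0 0 0 0;-1 0 0 0 0 0 0.13;-1 0 0 0 0 0 0;-1 0 0 0 0 0 0"}}

```text
time_s: 1.82
tool_pos: [0.4326, -0.1061, 0.2054]
orientation: [0.0, 0.988, 0.152, -0.0]
force: [-0.2, 0.4, -0.5]
finger_gap: 0.094
```

```bash
python3 -c "
from h import *
im,s=snap('wrist','w2')
c=proj(cam('wrist',s),[.490,-.089,.06])[0].astype(int);print(c)
x0=max(c[0]-60,0);y0=max(c[1]-90,0);print(x0,y0)
t=cv2.convertScaleAbs(im[y0:y0+180,x0:x0+120],alpha=1.3)
cv2.imwrite('pics/w2c.png',cv2.resize(t,None,fx=3.3,fy=3.3,interpolation=cv2.INTER_CUBIC))"
```

```text
w2 1.825 [ 0.4326 -0.1061  0.2054] [-2.000e-02  1.000e-02  1.752e+01] [-0.2  0.4 -0.5] 0.094
[317 158]
257 68
```

View pics/w2c.png

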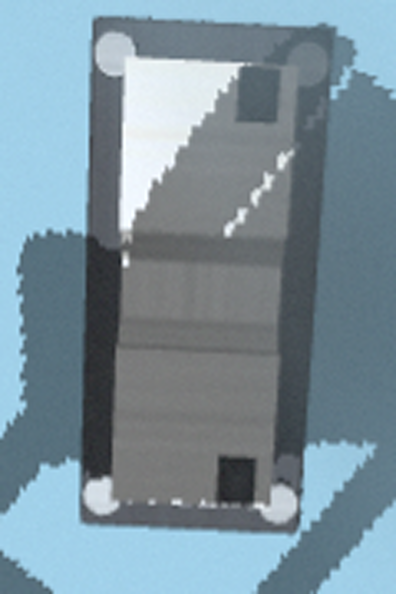

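View pics/w2.png

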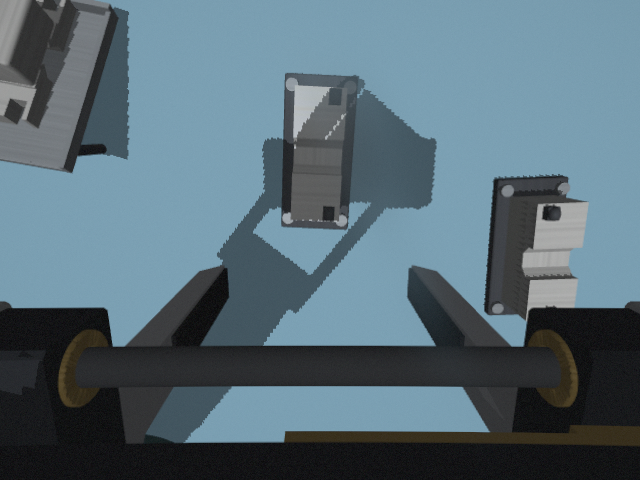

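{"method": "apply_moves", "body": {"plan": "-1 1.4 -5.7 -0.7 0 0 0;-1 1.4 -5.7 -0.7 0 0 0;-1 1.4 -5.7 -0.7 0 0 0;-1 1.4 -5.7 -0.7 0 0 0;-1 1.4 -5.7 -0.7 0 0 0;-1 1.4 -5.7 -0.7 0 0 0;-1 0 0 0 0 0 0.17;-1 0 0 0 0 0 0;-1 0 0 0 0 0 0"}}

```text
time_s: 3.0
tool_pos: [0.4102, 0.2457, 0.2472]
orientation: [0.0, 0.998, 0.069, -0.0]
force: [0.5, -0.8, -0.5]
finger_gap: 0.0942
```

Run:
```python
from h import *
s=pickle.load(open("pics/w2.pkl","rb")); cm=cam("wrist",s)
f=lambda a:np.array(a)/3.3+[257-.35,68-.35]
rect(cm,f([(124,58),(298,66),(271,504),(112,502)]),.06,"face")
rect(cm,f([(96,18),(333,32),(298,531),(82,522)]),.012,"foot")
k=onz(cm,f([(258,95),(237,480)]),.07);print(k.mean(0),np.linalg.norm(k[0]-k[1]))
yaw=np.arctan2(*(k[0]-k[1])[1::-1]); print(np.degrees(yaw))
im,s=snap('wrist','w3')
```

```text
face c [ 0.4916 -0.0886  0.06  ] long 0.1132 wide 0.0438 yaw 14.96 yawW 15.97
foot c [ 0.4916 -0.0889  0.012 ] long 0.1475 wide 0.0684 yaw 14.69 yawW 14.78
[ 0.49479984 -0.10001059  0.07      ] 0.09597868683828253
14.909242855235942
w3 3.0 [0.4102 0.2457 0.2472] [-0.02  0.02  7.87] [ 0.5 -0.8 -0.5] 0.0942
```

View pics/w3.png

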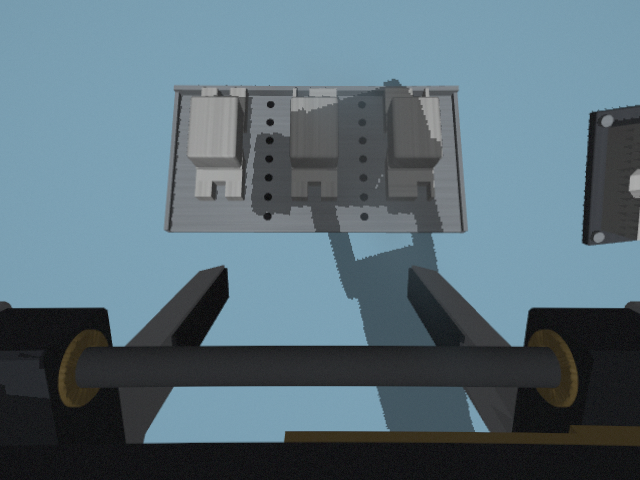

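Run:
```python
from h import *
im=cv2.imread("pics/w3.png")
t=cv2.convertScaleAbs(im[80:240,160:470],alpha=1.5)
cv2.imwrite('pics/w3c.png',cv2.resize(t,None,fx=2.55,fy=2.55,interpolation=cv2.INTER_CUBIC))
for n,x0 in (("1",180),("2",280),("3",375)):
    t=cv2.convertScaleAbs(im[80:210,x0:x0+80],alpha=1.5)
    cv2.imwrite(f'pics/w3c{n}.png',cv2.resize(t,None,fx=4.5,fy=4.5,interpolation=cv2.INTER_CUBIC))
a=np.hstack([cv2.imread(f'pics/w3c{n}.png')[:,:260*1+100] for n in "12"]);cv2.imwrite('pics/w3d.png',a)
```

```text
(no output)
```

View pics/w3d.png

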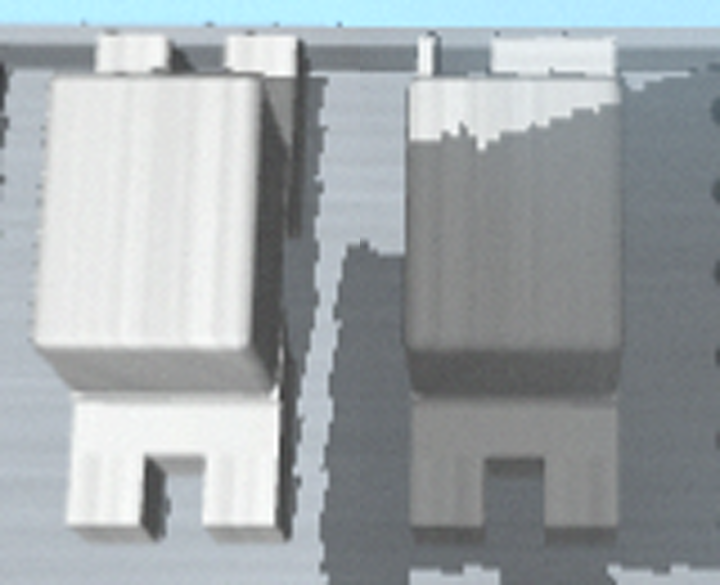

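View pics/w3c3.png

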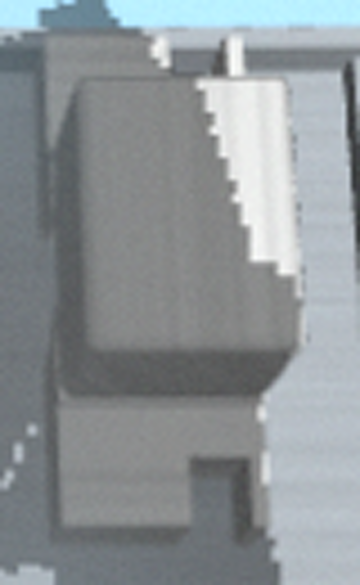

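Run:
```python
from h import *
s=pickle.load(open("pics/w3.pkl","rb")); cm=cam("wrist",s)
im=cv2.imread("pics/w3.png")
for n,(a,b,c,d) in {"HL":(220,240,155,185),"HR":(220,240,450,480),"LL":(80,100,165,195),"LR":(80,100,440,470)}.items():
    pass
t=np.hstack([cv2.resize(cv2.convertScaleAbs(im[y:y+36,x:x+48],alpha=1.5),None,fx=8,fy=8,interpolation=cv2.INTER_CUBIC) for x,y in((150,205),(440,205))])
b=np.hstack([cv2.resize(cv2.convertScaleAbs(im[y:y+36,x:x+48],alpha=1.5),None,fx=8,fy=8,interpolation=cv2.INTER_CUBIC) for x,y in((160,78),(430,78))])
cv2.imwrite("pics/w3e.png",np.vstack([b,t]))
```

```text
(no output)
```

View pics/w3e.png

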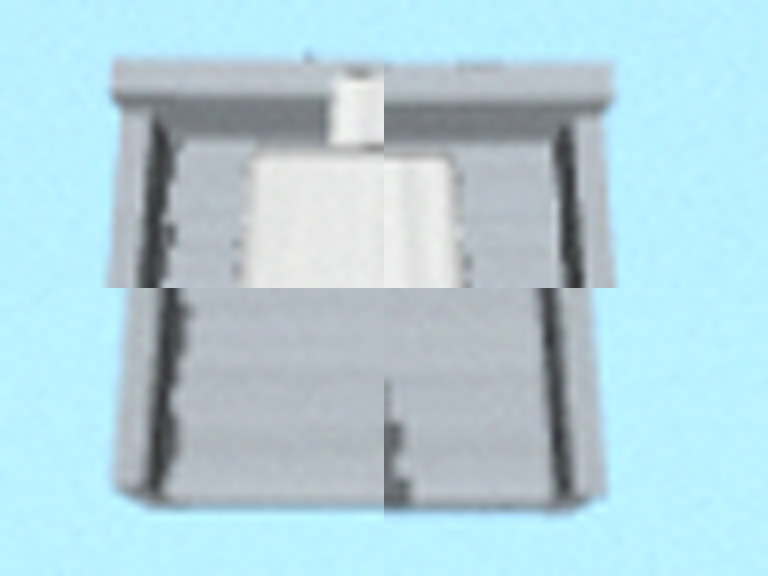

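```bash
cat > rk.py <<'E'
from h import *
th=np.radians(25)
def frame(O,psi):
    d=np.array([np.cos(psi),np.sin(psi),0])   # low dir
    n=d*np.sin(th)+np.array([0,0,np.cos(th)])
    xs=-d*np.cos(th)+np.array([0,0,np.sin(th)]) # upslope
    ys=np.cross(n,xs)
    return np.array([O[0],O[1],.05]),xs,ys,n
def onrack(cm,px,fr,off):
    p0,xs,ys,n=fr; P=onplane(cm,px,p0+off*n,n)-p0
    return np.c_[P@xs,P@ys]*1000
E
python3 - <<'E'
from rk import *
s=pickle.load(open("pics/w3.pkl","rb")); cm=cam("wrist",s)
O=np.array([.47,.255]);psi=np.radians(7.9)
mid=lambda a:a
for it in range(6):
    fr=frame(O,psi)
    hi=onrack(cm,[(164.4,230),(467.7,230)],fr,.006)
    ed=onrack(cm,[(174,231.2),(460,231.2)],fr,0)
    lo=onrack(cm,[(174.1,85.7),(458.5,85.7)],fr,.010)
    ex=ed[:,0].mean()+75; ey=hi[:,1].mean()
    ex=ed[:,0].mean()-75
    O=O+ (fr[1][:2]*ex/1000/np.cos(th)*np.cos(th)+fr[2][:2]*ey/1000)*.9
    tilt=(ed[1,0]-ed[0,0])/(ed[1,1]-ed[0,1]); psi+=tilt*.5
print(O,np.degrees(psi));print(hi,ed,lo)
c2=lambda x0,a:np.array(a)/4.5+[x0-.4,80-.4]
tab={"C":(180,[(75,400),(278,400),(278,525),(68,525)],[(52,77),(260,77),(252,348),(37,345)]),
"B":(280,[(412-360,400),(616-360,400),(616-360,525),(412-360,525)],[(410-360,78),(620-360,78),(620-360,350),(408-360,350)]),
"A":(375,[(62,395),(264,395),(262,525),(61,525)],[(80,77),(291,77),(299,345),(90,350)])}
for k,(x0,ear,top) in tab.items():
    print(k,"ear",onrack(cm,c2(x0,ear),fr,.014).round(1).tolist(),"top",onrack(cm,c2(x0,top),fr,.044).round(1).tolist())
E
```

```text
[0.46748737 0.25375044] 7.764769051221572
[[  75.35784988 -144.38084757]
 [  74.85933249  144.49350015]] [[  75.23858186 -137.63974923]
 [  74.76141154  139.52411578]] [[ -73.85642382 -144.69055587]
 [ -74.43544956  144.61581723]]
C ear [[16.5, -115.4], [16.3, -72.1], [44.1, -71.0], [44.3, -115.1]] top [[-40.5, -113.7], [-40.8, -71.8], [17.4, -71.0], [17.0, -113.0]]
B ear [[16.1, -24.1], [16.0, 19.6], [43.9, 19.4], [44.0, -23.7]] top [[-40.9, -23.2], [-41.0, 19.3], [17.6, 18.9], [17.7, -22.8]]
A ear [[14.9, 69.7], [14.9, 112.9], [43.9, 110.8], [43.9, 68.5]] top [[-41.1, 69.5], [-41.0, 112.0], [16.6, 110.2], [17.6, 69.4]]
```

Run:
```python
from rk import *
cm=cam("top"); fr=frame([.46749,.25375],np.radians(7.765))
f=lambda a:np.array(a)/5+[125-.4,250-.4]
print("C",onrack(cm,f([(100,378),(209,367)]),fr,.014).round(1).tolist(),onrack(cm,f([(86,168),(185,153),(188,275),(86,290)]),fr,.044).round(1).tolist())
print("B",onrack(cm,f([(320,342),(426,328)]),fr,.014).round(1).tolist(),onrack(cm,f([(305,136),(404,122),(410,238),(307,254)]),fr,.044).round(1).tolist())
print("A",onrack(cm,f([(540,305),(645,290)]),fr,.014).round(1).tolist(),onrack(cm,f([(522,98),(614,83),(630,205),(528,216)]),fr,.044).round(1).tolist())
print("rack hi",onrack(cm,f([(42,470),(728,362)]),fr,0).round(1).tolist())
p0,xs,ys,n=fr
for k,a,b in(("A",-13,90.7),("B",-12.8,-2)):
    c=p0+xs*a/1000+ys*b/1000+n*.022; print(k,c.round(4),"TCP",(c-n*.012).round(4))
print(xs,ys,n)
st=ctrl.read_state();M=Rq(st["orientation"])
# desired tool axes: z=-n, x=-xs
D=np.c_[-xs,np.cross(-n,-xs),-n]; print(R.from_matrix(M.T@D).as_rotvec())
```

```text
C [[43.1, -118.6], [46.2, -73.0]] [[-41.1, -117.2], [-40.8, -75.0], [17.9, -73.1], [17.3, -115.3]]
B [[42.9, -26.4], [44.4, 18.2]] [[-39.8, -23.7], [-39.0, 18.8], [17.2, 19.3], [17.0, -23.6]]
A [[42.2, 66.5], [43.1, 111.0]] [[-41.6, 69.7], [-41.9, 109.5], [18.2, 111.5], [15.8, 68.8]]
rack hi [[73.8, -146.2], [75.3, 141.2]]
A [0.5006 0.1667 0.0644] TCP [0.4956 0.166  0.0536]
B [0.4879 0.2586 0.0645] TCP [0.4829 0.2579 0.0537]
[-0.89799745 -0.12245155  0.42261826] [ 0.13511033 -0.99083056  0.        ] [0.41874309 0.05710009 0.90630779]
[ 0.00048076 -0.43612575  0.00110543]
```

{"method": "apply_moves", "body": {"plan": "-1 4.2 3 0 0 0 0;-1 4.2 3 0 0 0 0;-1 4 3 0 0 0 0;-1 0 0 2 0 -0.1455 0;-1 0 0 2 0 -0.1455 0;-1 0 0 2 0 -0.1455 0;-1 0 0 0 0 0 0;-1 0 0 0 0 0 0"}}

```text
time_s: 4.05
tool_pos: [0.5365, 0.1727, 0.1897]
orientation: [0.015, 0.974, 0.067, -0.215]
force: [-0.3, 0.1, 0.7]
finger_gap: 0.0941
```

```bash
cat >> rk.py <<'E'
FR=frame([.46749,.25375],np.radians(7.765))
def need(pos,D,st=None):
    """shift (cm, tool axes) and turn from measured pose to pos, D (3x3 tool axes)"""
    st=st or ctrl.read_state(); M=Rq(st["orientation"])
    print("t",round(st["time_s"],2),"pos",st["tool_pos"].round(4),"shift cm",(M.T@(np.array(pos)-st["tool_pos"])*100).round(2),"turn",R.from_matrix(M.T@D).as_rotvec().round(4),"F",st["force"].round(1),"gap",round(float(st["finger_gap"]),4))
p0,xs,ys,n=FR
DR=np.c_[-xs,np.cross(-n,-xs),-n]
def capc(a,b): return p0+xs*a/1000+ys*b/1000+n*.022
def yawD(deg):
    a=np.radians(deg); x=np.array([np.cos(a),np.sin(a),0]); z=np.array([0,0,-1.]); return np.c_[x,np.cross(z,x),z]
E
python3 - <<'E'
from rk import *
need(capc(-13,90.4)-n*.012,DR)
im,s=snap('wrist','w4')
E
```

```text
t 4.05 pos [0.5365 0.1727 0.1897] shift cm [ 1.96  0.08 14.09] turn [ 0.0001 -0.0028  0.0009] F [-0.3  0.1  0.7] gap 0.0941
w4 4.05 [0.5365 0.1727 0.1897] [-1.68 24.8   7.7 ] [-0.3  0.1  0.7] 0.0941
```

View pics/w4.png

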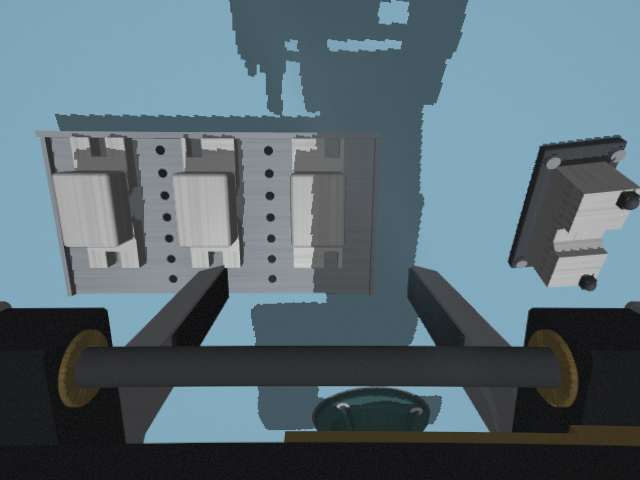

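Run:
```python
import cv2
im=cv2.imread("pics/w4.png")
t=cv2.convertScaleAbs(im[125:280,165:365],alpha=1.4)
cv2.imwrite('pics/w4c.png',cv2.resize(t,None,fx=3.8,fy=3.8,interpolation=cv2.INTER_CUBIC))
```

```text
(no output)
```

View pics/w4c.png

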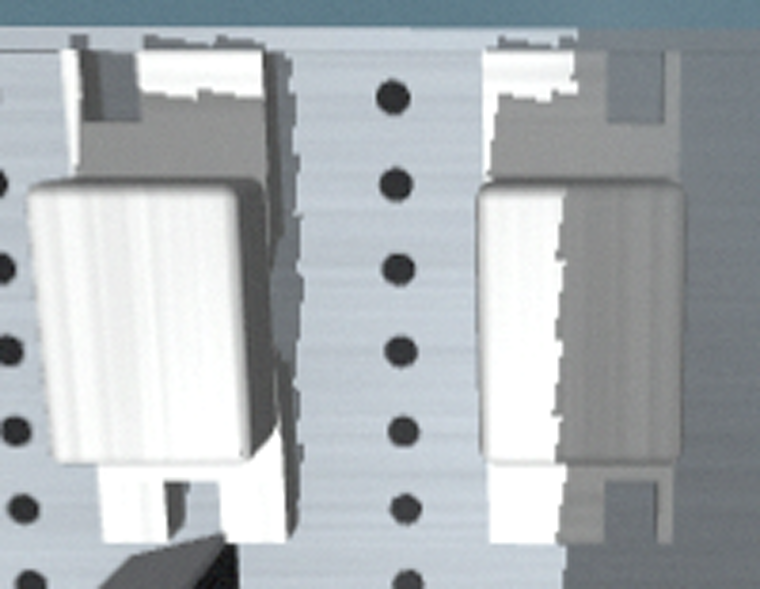

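Run:
```python
from rk import *
s=pickle.load(open("pics/w4.pkl","rb")); cm=cam("wrist",s)
f=lambda a:np.array(a)/3.8+[165-.37,125-.37]
for k,e,t in(("A",[(482,51),(681,51),(672,544),(488,544)],[(480,182),(684,182),(681,463),(480,463)]),("B",[(62,50),(264,50),(288,542),(103,543)],[(28,185),(236,185),(250,463),(54,463)])):
    E=onrack(cm,f(e),FR,.014);T=onrack(cm,f(t),FR,.044)
    print(k,E.round(1).tolist(),E.mean(0).round(1),T.round(1).tolist(),T.mean(0).round(1))
need(capc(-13,90.4)-n*.012,DR)
```

```text
A [[-70.1, 68.9], [-70.2, 112.8], [44.3, 112.8], [44.4, 68.6]] [-12.9  90.8] [[-43.6, 70.1], [-43.6, 111.9], [15.9, 112.4], [16.0, 69.2]] [-13.8  90.9]
B [[-69.9, -23.5], [-70.2, 20.8], [43.9, 20.5], [44.2, -23.8]] [-13.   -1.5] [[-42.6, -21.9], [-42.8, 20.3], [16.1, 19.9], [16.1, -21.9]] [-13.3  -0.9]
t 4.1 pos [0.5365 0.173  0.1911] shift cm [ 1.98  0.11 14.23] turn [ 0.0001 -0.0054  0.0013] F [0.  0.1 0.9] gap 0.094
```

{"method": "apply_moves", "body": {"plan": "-0.4 2 0.15 2 0 -0.005 0;-0.4 0 0 4 0 0 0;-0.4 0 0 3 0 0 0;-0.4 0 0 2 0 0 0;-0.4 0 0 0 0 0 0;-0.4 0 0 0 0 0 0"}}

```text
time_s: 4.85
tool_pos: [0.5087, 0.168, 0.0815]
orientation: [0.015, 0.974, 0.067, -0.217]
force: [-0.0, -0.1, -0.4]
finger_gap: 0.0655
```

Run:
```python
from rk import *
need(capc(-13.1,90.8)-n*.012,DR)
im,s=snap('wrist','w5')
```

```text
t 4.85 pos [0.5087 0.168  0.0815] shift cm [0.   0.02 3.09] turn [0.0006 0.0025 0.0013] F [-0.  -0.1 -0.4] gap 0.0655
w5 4.85 [0.5087 0.168  0.0815] [-1.72 25.1   7.72] [-0.  -0.1 -0.4] 0.0655
```

View pics/w5.png

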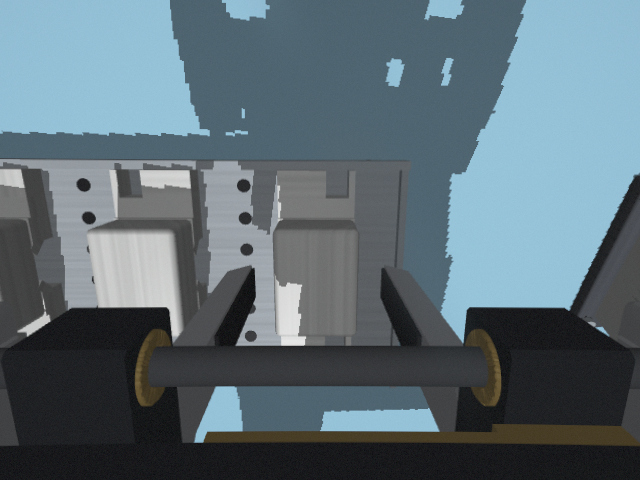

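{"method": "apply_moves", "body": {"plan": "-0.4 0 0 1.5 0 0 0;-0.4 0 0 1.5 0 0 0;-0.4 0 0 0 0 0 0;1 0 0 0 0 0 0;1 0 0 0 0 0 0;1 0 0 0 0 0 0;1 0 0 0 0 0 0;1 0 0 0 0 0 0", "force": 35}}

```text
time_s: 5.9
tool_pos: [0.4957, 0.1665, 0.0539]
orientation: [0.015, 0.974, 0.067, -0.218]
force: [1.1, 1.9, 1.6]
finger_gap: 0.0438
```

Run:
```python
from rk import *
need(capc(-13.1,90.8)-n*.012,DR)
im,s=snap('wrist','w6')
```

```text
t 5.9 pos [0.4957 0.1665 0.0539] shift cm [0.01 0.06 0.03] turn [0.     0.0039 0.0015] F [1.1 1.9 1.6] gap 0.0438
w6 5.9 [0.4957 0.1665 0.0539] [-1.69 25.19  7.72] [1.1 1.9 1.6] 0.0438
```

View pics/w6.png

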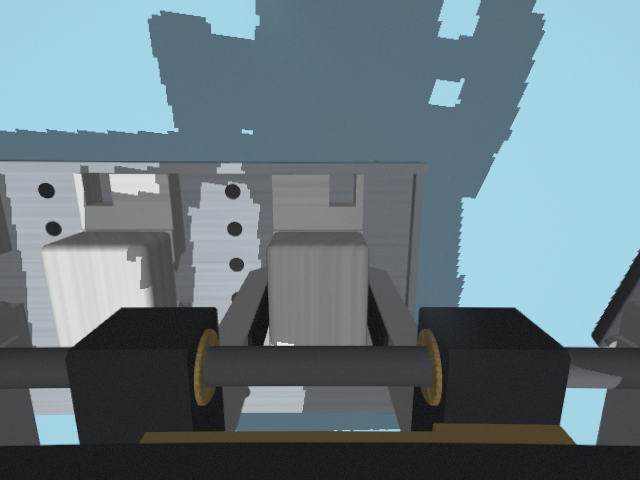

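{"method": "apply_moves", "body": {"plan": "1 -0.1 0 -1 0 0 0;1 0 0 -2 0 0 0;1 0 0 -3 0 0 0;1 0 0 -3 0 0 0;1 0 0 -1 0 0.11 0;1 0 0 -1 0 0.11 0;1 0 0 0 0 0.11 0;1 0 0 0 0 0.11 0;1 0 0 0 0 0 0"}}

```text
time_s: 7.08
tool_pos: [0.5377, 0.1717, 0.1536]
orientation: [0.001, 0.998, 0.068, -0.002]
force: [-1.0, 0.2, -3.0]
finger_gap: 0.0437
```

Run:
```python
from rk import *
need([.4916,-.0888,.15],yawD(14.85))
```

```text
t 7.08 pos [0.5377 0.1717 0.1536] shift cm [-8.12 25.17  0.41] turn [ 0.0005  0.0041 -0.1222] F [-1.   0.2 -3. ] gap 0.0437
```

{"method": "apply_moves", "body": {"plan": "1 -1 3 -0.4 0 0 0;1 -1.5 5 0 0 0 0;1 -1.5 5 0 0 0 0;1 -1.5 5 0 0 0 0;1 -1.5 4.2 0 0 0 0;1 -1.1 3 0 0 0.004 -0.122;1 0 0 0 0 0 0;1 0 0 0 0 0 0"}}

```text
time_s: 8.07
tool_pos: [0.4944, -0.0882, 0.1576]
orientation: [-0.001, 0.992, 0.128, 0.001]
force: [0.1, -1.0, -3.7]
finger_gap: 0.044
```

Run:
```python
from rk import *
need([.4916,-.0888,.15],yawD(14.85))
im,s=snap('wrist','w7')
im,s=snap('scene','s7')
```

```text
t 8.07 pos [ 0.4944 -0.0882  0.1576] shift cm [-0.29 -0.02  0.76] turn [-0.0013 -0.0014 -0.0016] F [ 0.1 -1.  -3.7] gap 0.044
w7 8.075 [ 0.4944 -0.0882  0.1576] [ 0.09 -0.07 14.76] [ 0.1 -1.  -3.7] 0.044
s7 8.125 [ 0.4944 -0.0878  0.1576] [ 0.07 -0.08 14.82] [-0.4 -0.6 -3. ] 0.044
```

View pics/w7.png

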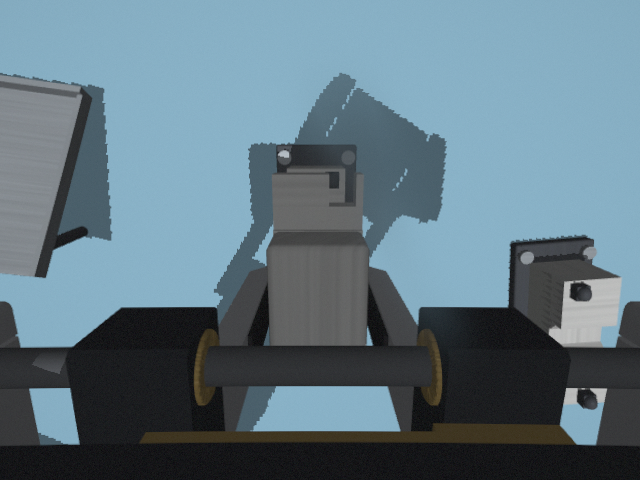

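View pics/s7.png

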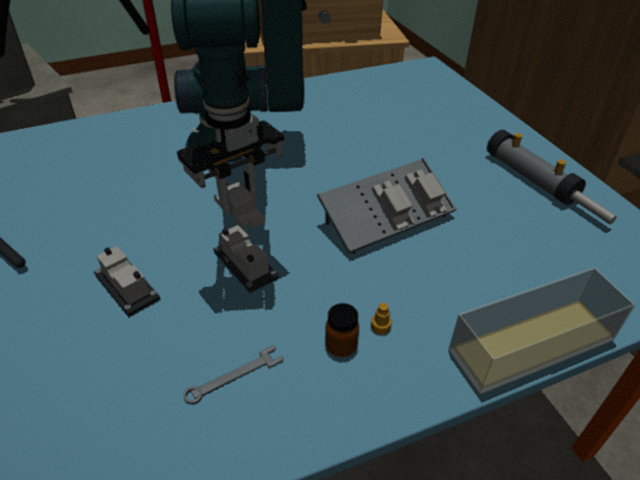

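Run:
```python
import cv2
im=cv2.imread("pics/w7.png")
t=cv2.convertScaleAbs(im[140:250,250:390],alpha=1.7)
cv2.imwrite('pics/w7c.png',cv2.resize(t,None,fx=5,fy=5,interpolation=cv2.INTER_CUBIC))
```

View pics/w7c.png

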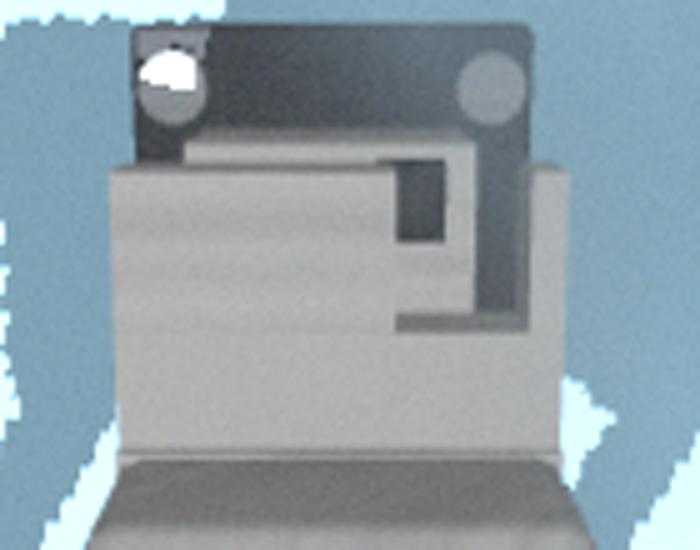

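Run:
```python
from rk import *
s=pickle.load(open("pics/w7.pkl","rb")); cm=cam("wrist",s)
f=lambda a:np.array(a)/5+[250-.4,140-.4]
M=Rq(s["orientation"]);tp=s["tool_pos"]
def tool(px,off):
    P=onplane(cm,f(px),tp-off*M[:,2],M[:,2]); return ((P-tp)@M*1000).round(1)
print("ear TL TR slotL slotR base",tool([(111,168),(568,170),(396,331),(529,331),(120,455),(562,455)],.004))
P=onz(cm,f([(185,142),(475,142)]),.06)
a=np.radians(14.85);u=np.array([np.cos(a),np.sin(a)]);r=np.array([np.sin(a),-np.cos(a)])
for Q in P: print("face far corner in ped frame",((Q[:2]-[.4916,-.0888])@u*1000).round(1),((Q[:2]-[.4916,-.0888])@r*1000).round(1))
```

```text
ear TL TR slotL slotR base [[ 57.2 -20.4  -4. ]
 [ 57.   23.   -4. ]
 [ 41.6   6.8  -4. ]
 [ 41.6  19.7  -4. ]
 [ 29.2 -20.4  -4. ]
 [ 29.3  23.3  -4. ]]
face far corner in ped frame 57.1 -21.8
face far corner in ped frame 57.0 21.6
```

Run:
```python
from rk import *
need([.4911,-.0874,.095],yawD(14.85))
```

```text
t 8.18 pos [ 0.4944 -0.0876  0.1577] shift cm [-0.33 -0.1   6.27] turn [-0.0008 -0.0017  0.0002] F [ 0.2  0.1 -2.9] gap 0.0437
```

{"method": "apply_moves", "body": {"plan": "1 -0.33 -0.1 1.5 0 0 0;1 0 0 2 0 0 0;1 0 0 1.7 0 0 0;1 0 0 1 0 0 0;1 0 0 0 0 0 0;1 0 0 0 0 0 0;1 0 0 0 0 0 0"}}

```text
time_s: 9.05
tool_pos: [0.4914, -0.0885, 0.0968]
orientation: [0.0, 0.992, 0.129, 0.002]
force: [-0.3, 0.6, -2.4]
finger_gap: 0.0439
```

Run:
```python
from rk import *
need([.4911,-.0874,.095],yawD(14.85))
im,s=snap('wrist','w8')
t=cv2.convertScaleAbs(im[140:250,250:390],alpha=1.7)
cv2.imwrite('pics/w8c.png',cv2.resize(t,None,fx=5,fy=5,interpolation=cv2.INTER_CUBIC))
```

```text
t 9.05 pos [ 0.4914 -0.0885  0.0968] shift cm [-0.   -0.12  0.18] turn [ 0.0011 -0.0041 -0.0004] F [-0.3  0.6 -2.4] gap 0.0439
w8 9.05 [ 0.4914 -0.0885  0.0968] [-0.03 -0.24 14.82] [-0.3  0.6 -2.4] 0.0439
```

View pics/w8c.png

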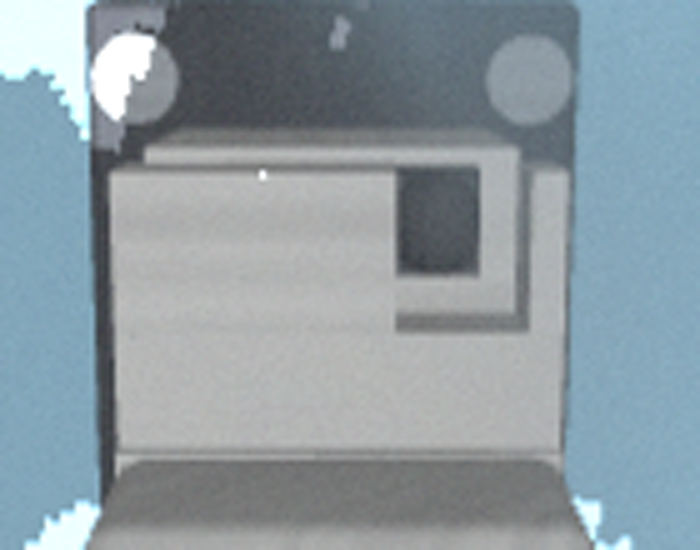

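```bash
cat >> rk.py <<'E'
def chk(name,earpx,facepx,psc,off,slot=None):
    s=pickle.load(open(f"pics/{name}.pkl","rb")); cm=cam("wrist",s)
    f=lambda a:np.array(a)/psc+np.array(off)-.4
    M=Rq(s["orientation"]);tp=s["tool_pos"]
    e=(onplane(cm,f(earpx),tp-.004*M[:,2],M[:,2])-tp)@M*1000
    g=(onz(cm,f(facepx),.06)-tp)@M*1000
    print("ear",e[:,:2].round(1).tolist(),"face",g[:,:2].round(1).tolist())
    print("face-ear mid (tool mm)",(g[:,:2].mean(0)-e[:,:2].mean(0)).round(2))
E
python3 - <<'E'
from rk import *
chk("w7",[(111,168),(568,170)],[(185,142),(475,142)],5,(250,140))
chk("w8",[(109,168),(568,170)],[(145,147),(519,147)],5,(250,140))
for i in range(3): need([.4911,-.0874,.095],yawD(14.85))
E
```

```text
ear [[57.2, -20.4], [57.0, 23.0]] face [[54.0, -21.9], [54.0, 21.5]]
face-ear mid (tool mm) [-3.09 -1.51]
ear [[57.2, -20.6], [57.0, 23.0]] face [[56.8, -21.5], [56.8, 22.2]]
face-ear mid (tool mm) [-0.32 -0.82]
t 9.1 pos [ 0.4913 -0.0885  0.0967] shift cm [ 0.01 -0.11  0.17] turn [ 0.001  -0.0039 -0.0005] F [-0.7 -0.2 -4. ] gap 0.0434
t 9.1 pos [ 0.4913 -0.0885  0.0967] shift cm [ 0.01 -0.11  0.17] turn [ 0.001  -0.0039 -0.0005] F [-0.7 -0.2 -4. ] gap 0.0434
t 9.1 pos [ 0.4913 -0.0885  0.0967] shift cm [ 0.01 -0.11  0.17] turn [ 0.001  -0.0039 -0.0005] F [-0.7 -0.2 -4. ] gap 0.0434
```

{"method": "apply_moves", "body": {"plan": "1 -0.02 -0.1 0.2 0 -0.003 0;1 0 0 0.5 0 0 0;1 0 0 0.3 0 0 0;1 0 0 0 0 0 0;1 0 0 0 0 0 0;1 0 0 0 0 0 0"}}

```text
time_s: 9.85
tool_pos: [0.4905, -0.0874, 0.086]
orientation: [0.0, 0.992, 0.129, -0.0]
force: [-0.0, 0.2, -2.6]
finger_gap: 0.044
```

Run:
```python
from rk import *
need([.4911,-.0874,.070],yawD(14.85))
im,s=snap('wrist','w9')
t=cv2.convertScaleAbs(im[140:250,250:390],alpha=1.7)
cv2.imwrite('pics/w9c.png',cv2.resize(t,None,fx=5,fy=5,interpolation=cv2.INTER_CUBIC))
```

```text
t 9.85 pos [ 0.4905 -0.0874  0.086 ] shift cm [0.06 0.02 1.6 ] turn [ 0.0004  0.0002 -0.0004] F [-0.   0.2 -2.6] gap 0.044
w9 9.85 [ 0.4905 -0.0874  0.086 ] [-2.000e-02  1.000e-02  1.483e+01] [-0.   0.2 -2.6] 0.044
```

View pics/w9c.png

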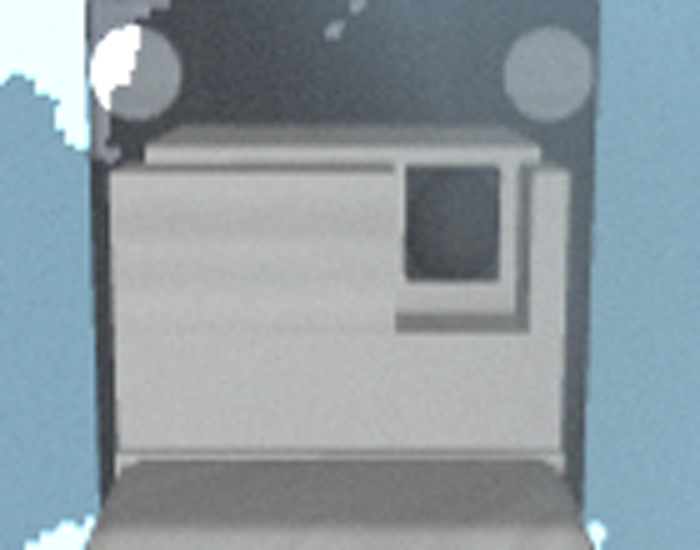

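Run:
```python
from rk import *
chk("w9",[(110,168),(568,169)],[(145,147),(540,147)],5,(250,140))
s=pickle.load(open("pics/w9.pkl","rb")); cm=cam("wrist",s);M=Rq(s["orientation"]);tp=s["tool_pos"]
f=lambda a:np.array(a)/5+np.array((250,140))-.4
for z in(.068,.073): print(((onz(cm,f([(405,166),(500,166),(500,280),(405,280)]),z)-tp)@M*1000)[:,:2].round(1).tolist())
```

```text
ear [[57.2, -20.5], [57.1, 23.0]] face [[57.4, -20.3], [57.4, 23.5]]
face-ear mid (tool mm) [0.27 0.35]
[[55.9, 8.3], [55.9, 18.4], [43.7, 18.7], [43.7, 8.4]]
[[56.2, 8.1], [56.3, 18.0], [44.4, 18.3], [44.3, 8.2]]
```

{"method": "apply_moves", "body": {"plan": "1 0.05 0.01 0 0 0 0;1 0 0 0.4 0 0 0;1 0 0 0.3 0 0 0;1 0 0 0.3 0 0 0;1 0 0 0 0 0 0;1 0 0 0 0 0 0"}}

```text
time_s: 10.65
tool_pos: [0.4909, -0.0874, 0.0759]
orientation: [0.0, 0.992, 0.129, -0.0]
force: [0.4, 0.2, -3.1]
finger_gap: 0.0438
```

Run:
```python
from rk import *
need([.4911,-.0874,.070],yawD(14.85))
im,s=snap('wrist','w10')
t=cv2.convertScaleAbs(im[140:250,250:390],alpha=1.7)
cv2.imwrite('pics/w10c.png',cv2.resize(t,None,fx=5,fy=5,interpolation=cv2.INTER_CUBIC))
```

```text
t 10.65 pos [ 0.4909 -0.0874  0.0759] shift cm [0.02 0.01 0.59] turn [ 0.0002  0.0004 -0.0004] F [ 0.4  0.2 -3.1] gap 0.0438
w10 10.65 [ 0.4909 -0.0874  0.0759] [-1.000e-02  2.000e-02  1.483e+01] [ 0.4  0.2 -3.1] 0.0438
```

View pics/w10c.png

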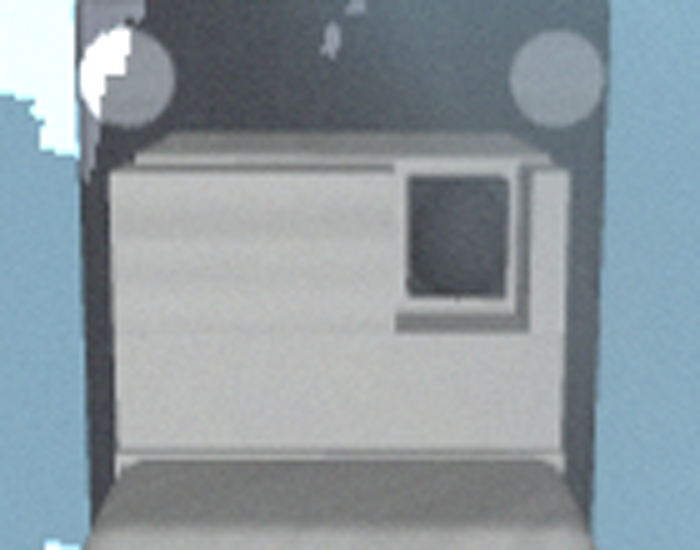

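{"method": "apply_moves", "body": {"plan": "1 0 0 0.2 0 0 0;1 0 0 0.2 0 0 0;1 0 0 0.2 0 0 0;1 0 0 0 0 0 0;1 0 0 0 0 0 0"}}

```text
time_s: 11.32
tool_pos: [0.4909, -0.0873, 0.0706]
orientation: [0.0, 0.992, 0.129, -0.0]
force: [-2.2, 1.5, 2.8]
finger_gap: 0.0439
```

Run:
```python
from rk import *
need([.4911,-.0874,.070],yawD(14.85))
im,s=snap('wrist','w11')
t=cv2.convertScaleAbs(im[140:250,250:390],alpha=1.7)
cv2.imwrite('pics/w11c.png',cv2.resize(t,None,fx=5,fy=5,interpolation=cv2.INTER_CUBIC))
```

```text
t 11.32 pos [ 0.4909 -0.0873  0.0706] shift cm [0.01 0.01 0.06] turn [ 0.0003  0.0001 -0.0003] F [-2.2  1.5  2.8] gap 0.0439
w11 11.325 [ 0.4909 -0.0873  0.0706] [-0.02  0.   14.83] [-2.2  1.5  2.8] 0.0439
```

View pics/w11c.png

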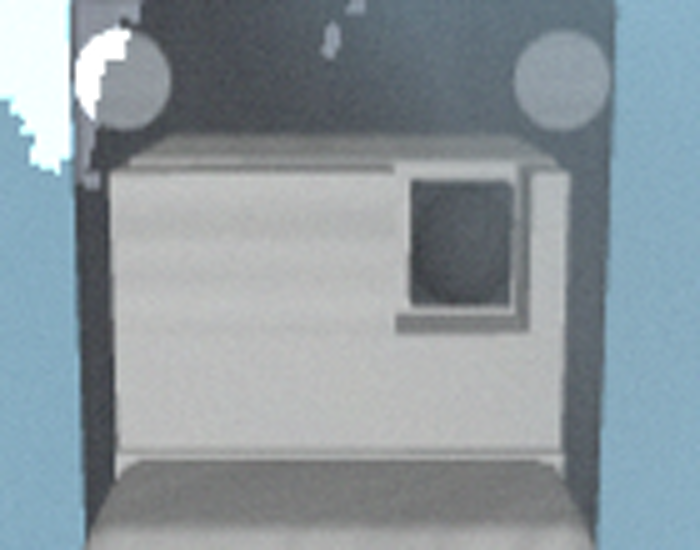

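{"method": "apply_moves", "body": {"plan": "1 0 0 0.1 0 0 0;1 0 0 0 0 0 0;1 0 0 0 0 0 0"}}

```text
time_s: 11.75
tool_pos: [0.491, -0.0873, 0.0706]
orientation: [0.0, 0.992, 0.129, 0.0]
force: [-3.5, 1.1, 9.2]
finger_gap: 0.0437
```

{"method": "apply_moves", "body": {"plan": "1 0 0 -0.1 0 0 0;-0.4 0 0 0 0 0 0;-0.4 0 0 0 0 0 0;-0.4 0 0 0 0 0 0;-0.4 0 0 -2 0 0 0;-0.4 0 0 -4 0 0 0;-0.4 0 0 -4 0 0 0;-0.4 -3 0 -3 0 0 0;-0.4 -3 0 0 0 0 0;-0.4 0 0 0 0 0 0;-0.4 0 0 0 0 0 0"}}

```text
time_s: 13.12
tool_pos: [0.4332, -0.1025, 0.1994]
orientation: [-0.0, 0.992, 0.129, -0.0]
force: [0.7, 0.4, -0.8]
finger_gap: 0.0655
```

Run:
```python
from rk import *
need(capc(-13.1,-1.3)+n*.1,DR)
im,s=snap('wrist','w12')
im,s=snap('scene','s12')
cv2.imwrite('pics/s12c.png',cv2.resize(im[200:320,180:330],None,fx=5,fy=5,interpolation=cv2.INTER_CUBIC))
```

```text
t 13.12 pos [ 0.4332 -0.1025  0.1994] shift cm [ 18.74 -32.92   4.44] turn [ 0.0266 -0.4354  0.1212] F [ 0.7  0.4 -0.8] gap 0.0655
w12 13.125 [ 0.4332 -0.1025  0.1994] [1.000e-02 2.000e-02 1.482e+01] [ 0.7  0.4 -0.8] 0.0655
s12 13.175 [ 0.4333 -0.1025  0.1993] [ 0.02  0.06 14.84] [-0.  -0.  -1.3] 0.0657
```

View pics/w12.png

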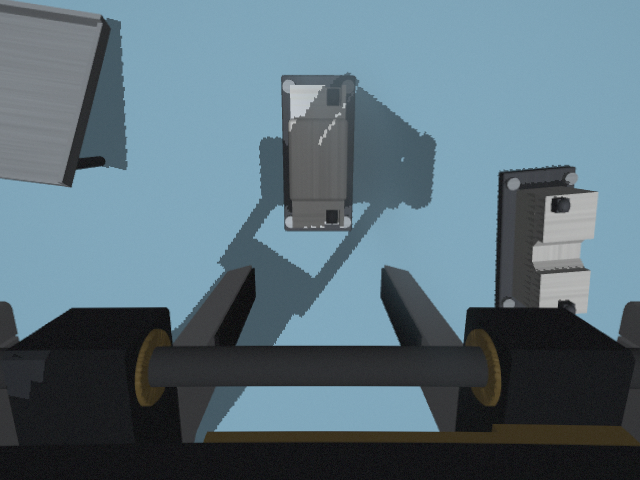

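View pics/s12c.png

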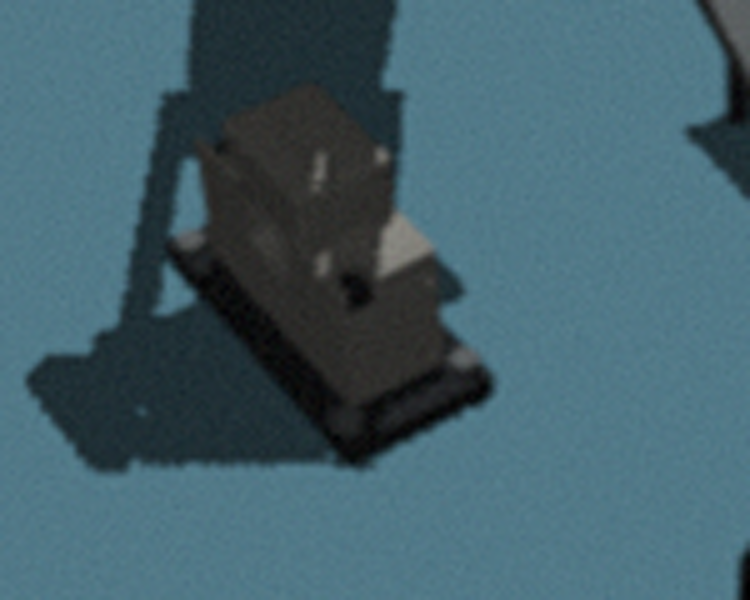

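{"method": "apply_moves", "body": {"plan": "-0.4 2.6 -4.7 0 0 0 0;-0.4 2.6 -4.7 0 0 0 0;-0.4 2.6 -4.7 0 0 0 0;-0.4 2.6 -4.7 0 0 0 0;-0.4 2.6 -4.7 0 0 0 0;-0.4 2.6 -4.7 0 0 0 0;-0.4 2.6 -4.7 0 0 0.123;-0.4 0 0 1 0 -0.1455 0;-0.4 0 0 1 0 -0.1455 0;-0.4 0 0 1 0 -0.1455 0;-0.4 0 0 0 0 0 0;-0.4 0 0 0 0 0 0"}}

```text
validation failed for argument at $.pl...
```

Run:
```python
from rk import *
need(capc(-13.1,-2.7)-n*.012,DR)
im,s=snap('wrist','w13')
```

```text
t 13.22 pos [ 0.4333 -0.1024  0.1992] shift cm [ 14.08 -33.61  14.57] turn [ 0.0264 -0.4346  0.1219] F [ 0.2  0.2 -0.4] gap 0.0658
w13 13.225 [ 0.4333 -0.1024  0.1992] [ 0.03  0.07 14.85] [ 0.2  0.2 -0.4] 0.0658
```

View pics/w13.png

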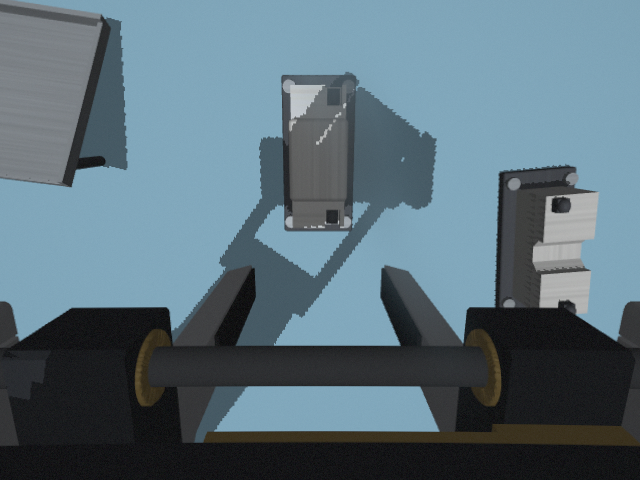

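{"method": "apply_moves", "body": {"plan": "-0.4 2.6 -4.7 0 0 0 0;-0.4 2.6 -4.7 0 0 0 0;-0.4 2.6 -4.7 0 0 0 0;-0.4 2.6 -4.7 0 0 0 0;-0.4 2.6 -4.7 0 0 0 0;-0.4 2.6 -4.7 0 0 0 0;-0.4 2.6 -4.7 0 0 0 0.123;-0.4 0 0 1 0 -0.1455 0;-0.4 0 0 1 0 -0.1455 0;-0.4 0 0 1 0 -0.1455 0;-0.4 0 0 0 0 0 0;-0.4 0 0 0 0 0 0"}}

```text
time_s: 14.78
tool_pos: [0.5203, 0.2617, 0.1704]
orientation: [0.015, 0.974, 0.066, -0.215]
force: [-0.1, 0.2, 0.8]
finger_gap: 0.0659
```

Run:
```python
from rk import *
need(capc(-13.1,-2.7)-n*.012,DR)
im,s=snap('wrist','w14')
```

```text
t 14.78 pos [0.5203 0.2617 0.1704] shift cm [ 1.55 -0.2  12.17] turn [ 0.0004 -0.001   0.0006] F [-0.1  0.2  0.8] gap 0.0659
w14 14.775 [0.5203 0.2617 0.1704] [-1.71 24.9   7.68] [-0.1  0.2  0.8] 0.0659
```

View pics/w14.png

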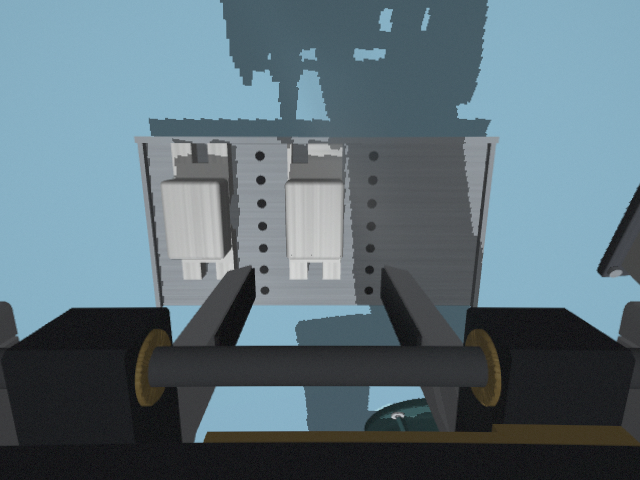

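{"method": "apply_moves", "body": {"plan": "-0.4 1.55 -0.2 2 0 0 0;-0.4 0 0 4 0 0 0;-0.4 0 0 3 0 0 0;-0.4 0 0 0 0 0 0;-0.4 0 0 0 0 0 0"}}

```text
time_s: 15.45
tool_pos: [0.4973, 0.2606, 0.0853]
orientation: [0.014, 0.975, 0.067, -0.213]
force: [0.5, 1.2, -0.5]
finger_gap: 0.0655
```

Run:
```python
from rk import *
need(capc(-13.1,-2.7)-n*.012,DR)
im,s=snap('wrist','w15')
```

```text
t 15.45 pos [0.4973 0.2606 0.0853] shift cm [0.02 0.01 3.48] turn [-0.0005 -0.0051  0.0009] F [ 0.5  1.2 -0.5] gap 0.0655
w15 15.45 [0.4973 0.2606 0.0853] [-1.63 24.67  7.69] [ 0.5  1.2 -0.5] 0.0655
```

View pics/w15.png

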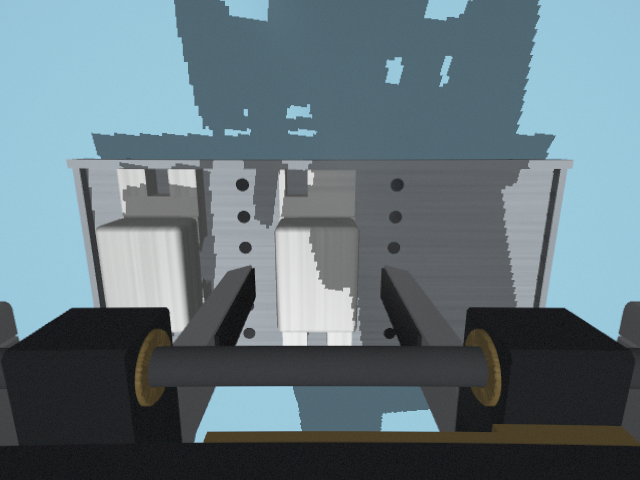

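{"method": "apply_moves", "body": {"plan": "-0.4 0.02 0 1.7 0 -0.003 0;-0.4 0 0 1.65 0 0 0;-0.4 0 0 0 0 0 0;1 0 0 0 0 0 0;1 0 0 0 0 0 0;1 0 0 0 0 0 0;1 0 0 0 0 0 0;1 0 0 0 0 0 0", "force": 35}}

```text
time_s: 16.5
tool_pos: [0.4828, 0.2586, 0.0522]
orientation: [0.014, 0.974, 0.066, -0.217]
force: [0.3, 2.0, 0.8]
finger_gap: 0.0436
```

Run:
```python
from rk import *
need(capc(-13.1,-2.7)-n*.012,DR)
```

```text
t 16.5 pos [0.4828 0.2586 0.0522] shift cm [-0.03  0.   -0.13] turn [-0.0004  0.0021  0.0005] F [0.3 2.  0.8] gap 0.0436
```

{"method": "apply_moves", "body": {"plan": "1 -0.1 0 -1 0 0 0;1 0 0 -2 0 0 0;1 0 0 -3 0 0 0;1 0 0 -3 0 0 0;1 0 0 -1 0 0.11 0;1 0 0 -1 0 0.11 0;1 0 0 0 0 0.11 0;1 0 0 0 0 0.11 0;1 0 0 0 0 0 0"}}

```text
time_s: 17.62
tool_pos: [0.5244, 0.2637, 0.1519]
orientation: [0.001, 0.998, 0.068, -0.001]
force: [-0.3, 0.1, -3.5]
finger_gap: 0.0437
```

Run:
```python
from rk import *
need([.464,-.3288,.16],yawD(20.1))
im,s=snap('wrist','w16')
```

```text
t 17.62 pos [0.5244 0.2637 0.1519] shift cm [-14.05  57.88  -0.71] turn [ 0.0007  0.0031 -0.2143] F [-0.3  0.1 -3.5] gap 0.0437
w16 17.625 [0.5244 0.2637 0.1519] [-0.07  0.17  7.82] [-0.3  0.1 -3.5] 0.0437
```

View pics/w16.png

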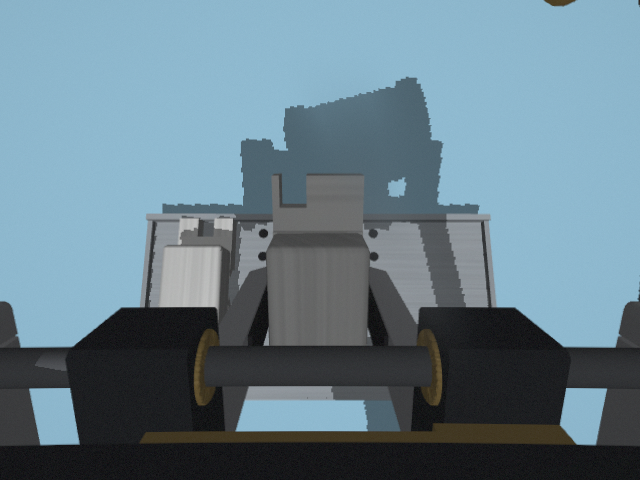

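{"method": "apply_moves", "body": {"plan": "1 -1 3 -2 0 0 0;1 -1.2 5.2 0 0 0 0;1 -1.2 5.4 0 0 0 0;1 -1.2 5.4 0 0 0 0;1 -1.2 5.4 0 0 0 0;1 -1.2 5.4 0 0 0 0;1 -1.2 5.4 0 0 0 0;1 -1.2 5.4 0 0 0 0;1 -1.2 5.4 0 0 0 0;1 -1.2 5.4 0 0 0 0;1 -1.2 4 0 0 0.003 -0.107;1 -1 2.4 1.5 0 0 -0.107"}}

```text
time_s: 19.18
tool_pos: [0.4694, -0.3318, 0.1579]
orientation: [0.0, 0.985, 0.174, 0.002]
force: [0.2, 0.3, -2.8]
finger_gap: 0.0435
```

{"method": "apply_moves", "body": {"plan": "1 0 0 0 0 0 0;1 0 0 0 0 0 0"}}

```text
time_s: 19.42
tool_pos: [0.4695, -0.3278, 0.1569]
orientation: [-0.001, 0.985, 0.173, 0.001]
force: [0.6, -1.0, -3.1]
finger_gap: 0.0435
```

Run:
```python
from rk import *
need([.464,-.3288,.15],yawD(20.1))
im,s=snap('wrist','w17')
t=cv2.convertScaleAbs(im[140:250,250:390],alpha=1.7)
cv2.imwrite('pics/w17c.png',cv2.resize(t,None,fx=5,fy=5,interpolation=cv2.INTER_CUBIC))
```

```text
t 19.43 pos [ 0.4695 -0.3278  0.1569] shift cm [-0.55 -0.09  0.69] turn [-0.0014 -0.0027 -0.0022] F [ 0.6 -1.  -3.1] gap 0.0435
w17 19.425 [ 0.4695 -0.3278  0.1569] [ 0.1  -0.14 19.97] [ 0.6 -1.  -3.1] 0.0435
```

View pics/w17.png

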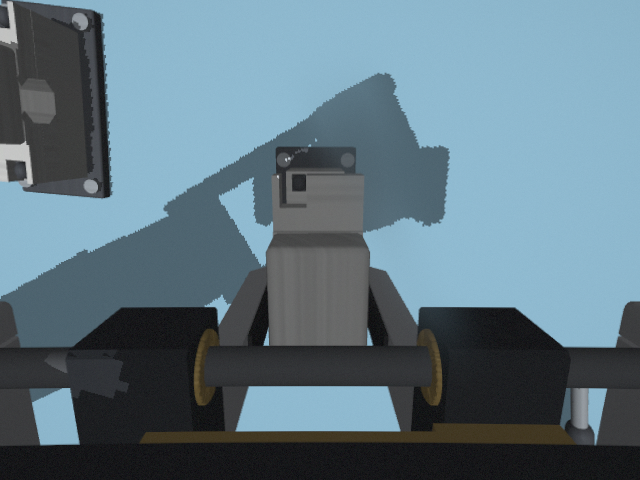

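View pics/w17c.png

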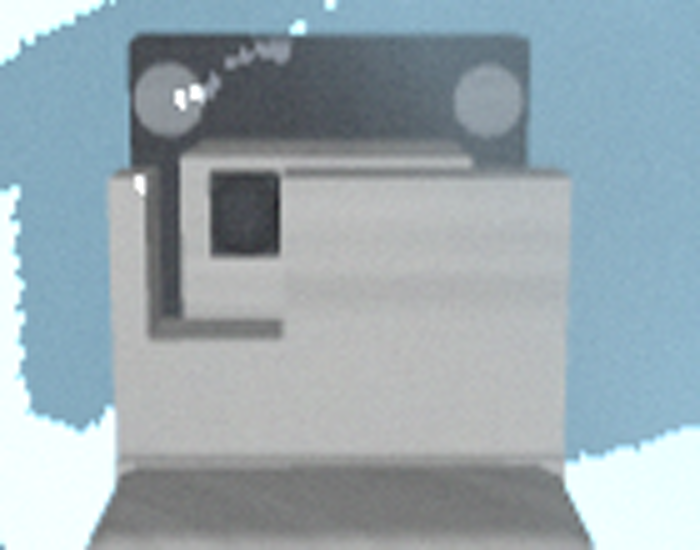

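```bash
sed -i 's/tp-.004\*M/tp-.0053*M/' rk.py
python3 - <<'E'
from rk import *
chk("w17",[(109,174),(571,175),(149,338),(283,338)],[(181,155),(471,155)],5,(250,140))
chk("w17",[(109,174),(571,175)],[(181,155),(471,155)],5,(250,140))
E
```

```text
ear [[56.6, -20.4], [56.5, 23.2], [41.0, -17.0], [41.0, -4.1]] face [[52.0, -22.5], [52.0, 20.9]]
face-ear mid (tool mm) [3.25 3.82]
ear [[56.6, -20.4], [56.5, 23.2]] face [[52.0, -22.5], [52.0, 20.9]]
face-ear mid (tool mm) [-4.54 -2.15]
```

{"method": "apply_moves", "body": {"plan": "1 -0.45 -0.2 1.5 0 -0.003 -0.002;1 0 0 2 0 0 0;1 0 0 1.7 0 0 0;1 0 0 1.2 0 0 0;1 0 0 0 0 0 0;1 0 0 0 0 0 0;1 0 0 0 0 0 0"}}

```text
time_s: 20.35
tool_pos: [0.4648, -0.3281, 0.0943]
orientation: [0.001, 0.985, 0.175, 0.001]
force: [0.2, 0.3, -4.1]
finger_gap: 0.0435
```

Run:
```python
from rk import *
need([.464,-.3288,.069],yawD(20.1))
im,s=snap('wrist','w18')
t=cv2.convertScaleAbs(im[140:250,250:390],alpha=1.7)
cv2.imwrite('pics/w18c.png',cv2.resize(t,None,fx=5,fy=5,interpolation=cv2.INTER_CUBIC))
```

```text
t 20.35 pos [ 0.4648 -0.3281  0.0943] shift cm [-0.1   0.03  2.53] turn [ 0.0025 -0.0009  0.0009] F [ 0.2  0.3 -4.1] gap 0.0435
w18 20.35 [ 0.4648 -0.3281  0.0943] [-0.14 -0.08 20.15] [ 0.2  0.3 -4.1] 0.0435
```

View pics/w18c.png

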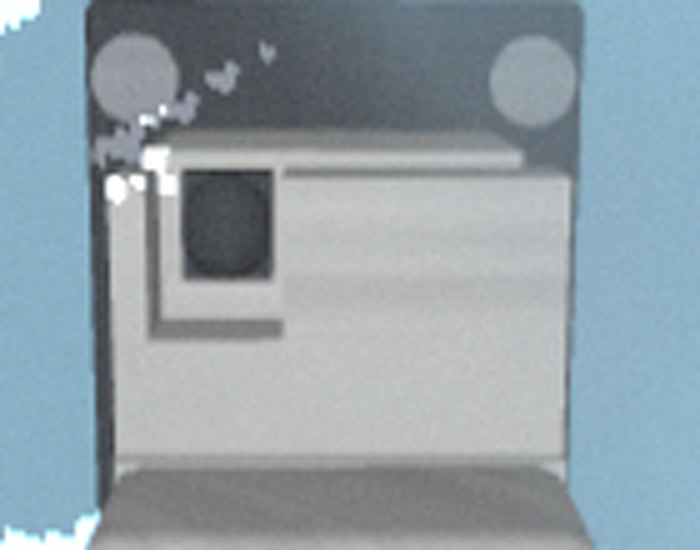

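Run:
```python
from rk import *
chk("w18",[(109,174),(571,175)],[(142,150),(523,151)],5,(250,140))
s=pickle.load(open("pics/w18.pkl","rb")); cm=cam("wrist",s);M=Rq(s["orientation"]);tp=s["tool_pos"]
f=lambda a:np.array(a)/5+np.array((250,140))-.4
print(((onz(cm,f([(181,168),(272,168),(272,280),(181,280)]),.07)-tp)@M*1000)[:,:2].round(1).tolist())
```

```text
ear [[56.6, -20.4], [56.5, 23.2]] face [[56.5, -21.5], [56.4, 22.5]]
face-ear mid (tool mm) [-0.14 -0.88]
[[55.1, -16.2], [55.1, -6.2], [42.7, -6.3], [42.7, -16.5]]
```

{"method": "apply_moves", "body": {"plan": "1 0 -0.06 0.2 0.002 0 0;1 0 0 0.4 0 0 0;1 0 0 0.3 0 0 0;1 0 0 0 0 0 0;1 0 0 0 0 0 0;1 0 0 0 0 0 0"}}

```text
time_s: 21.15
tool_pos: [0.4641, -0.3271, 0.0844]
orientation: [-0.001, 0.985, 0.175, -0.0]
force: [-0.3, 0.8, -4.3]
finger_gap: 0.0436
```

Run:
```python
from rk import *
need([.464,-.3288,.069],yawD(20.1))
im,s=snap('wrist','w19')
t=cv2.convertScaleAbs(im[140:250,250:390],alpha=1.7)
cv2.imwrite('pics/w19c.png',cv2.resize(t,None,fx=5,fy=5,interpolation=cv2.INTER_CUBIC))
```

```text
t 21.15 pos [ 0.4641 -0.3271  0.0844] shift cm [-0.07  0.15  1.54] turn [-0.001  -0.0001  0.001 ] F [-0.3  0.8 -4.3] gap 0.0436
w19 21.15 [ 0.4641 -0.3271  0.0844] [6.000e-02 1.000e-02 2.016e+01] [-0.3  0.8 -4.3] 0.0436
```

View pics/w19c.png

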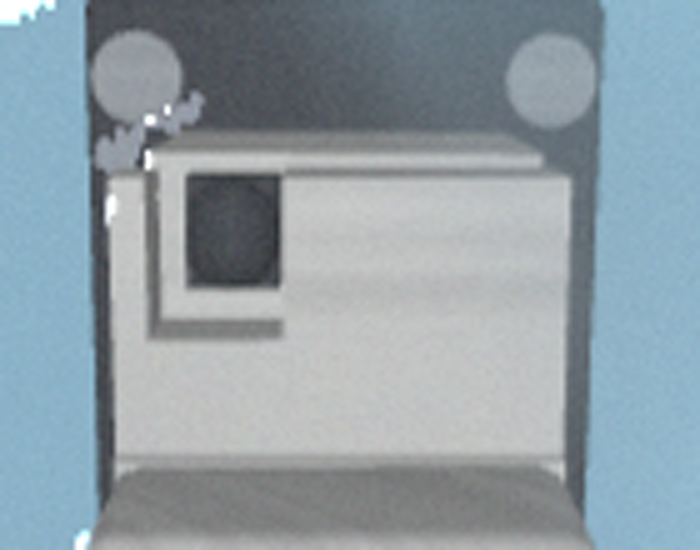

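Run:
```python
from rk import *
chk("w19",[(109,174),(571,175)],[(143,151),(544,152)],5,(250,140))
s=pickle.load(open("pics/w19.pkl","rb")); cm=cam("wrist",s);M=Rq(s["orientation"]);tp=s["tool_pos"]
f=lambda a:np.array(a)/5+np.array((250,140))-.4
print(((onz(cm,f([(185,174),(280,174),(280,287),(185,287)]),.07)-tp)@M*1000)[:,:2].round(1).tolist())
```

```text
ear [[56.6, -20.4], [56.5, 23.2]] face [[57.0, -20.3], [56.9, 23.8]]
face-ear mid (tool mm) [0.35 0.37]
[[55.2, -14.9], [55.2, -4.9], [43.3, -5.0], [43.3, -15.2]]
```

{"method": "apply_moves", "body": {"plan": "1 0.05 0.05 0 0 0 0;1 0 0 0.3 0 0 0;1 0 0 0.3 0 0 0;1 0 0 0.3 0 0 0;1 0 0 0 0 0 0;1 0 0 0 0 0 0"}}

```text
time_s: 21.95
tool_pos: [0.4647, -0.3273, 0.0752]
orientation: [-0.001, 0.985, 0.175, -0.0]
force: [-0.1, -0.5, -4.0]
finger_gap: 0.0437
```

Run:
```python
from rk import *
need([.464,-.3288,.069],yawD(20.1))
im,s=snap('wrist','w20')
t=cv2.convertScaleAbs(im[140:250,250:390],alpha=1.7)
cv2.imwrite('pics/w20c.png',cv2.resize(t,None,fx=5,fy=5,interpolation=cv2.INTER_CUBIC))
```

```text
t 21.95 pos [ 0.4647 -0.3273  0.0752] shift cm [-0.12  0.11  0.62] turn [-0.0013  0.      0.001 ] F [-0.1 -0.5 -4. ] gap 0.0437
w20 21.95 [ 0.4647 -0.3273  0.0752] [7.000e-02 1.000e-02 2.016e+01] [-0.1 -0.5 -4. ] 0.0437
```

View pics/w20c.png

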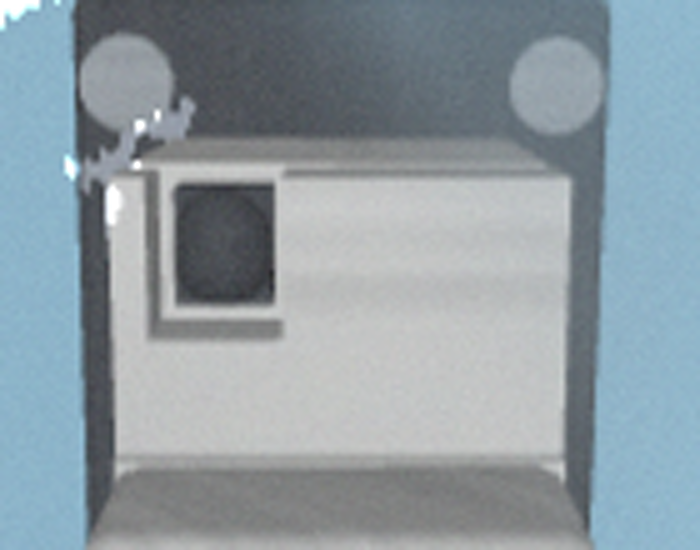

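{"method": "apply_moves", "body": {"plan": "1 0 0 0.2 0.001 0 0;1 0 0 0.2 0 0 0;1 0 0 0.2 0 0 0;1 0 0 0 0 0 0;1 0 0 0.05 0 0 0;1 0 0 0 0 0 0"}}

```text
time_s: 22.75
tool_pos: [0.4648, -0.3273, 0.0691]
orientation: [-0.001, 0.985, 0.175, -0.0]
force: [-0.0, -0.1, -1.3]
finger_gap: 0.0435
```

Run:
```python
from rk import *
need([.464,-.3288,.069],yawD(20.1))
im,s=snap('wrist','w21')
t=cv2.convertScaleAbs(im[140:250,250:390],alpha=1.7)
cv2.imwrite('pics/w21c.png',cv2.resize(t,None,fx=5,fy=5,interpolation=cv2.INTER_CUBIC))
```

```text
t 22.75 pos [ 0.4648 -0.3273  0.0691] shift cm [-0.12  0.11  0.01] turn [-0.0021 -0.      0.001 ] F [-0.  -0.1 -1.3] gap 0.0435
w21 22.75 [ 0.4648 -0.3273  0.0691] [1.200e-01 2.000e-02 2.016e+01] [-0.  -0.1 -1.3] 0.0435
```

View pics/w21c.png

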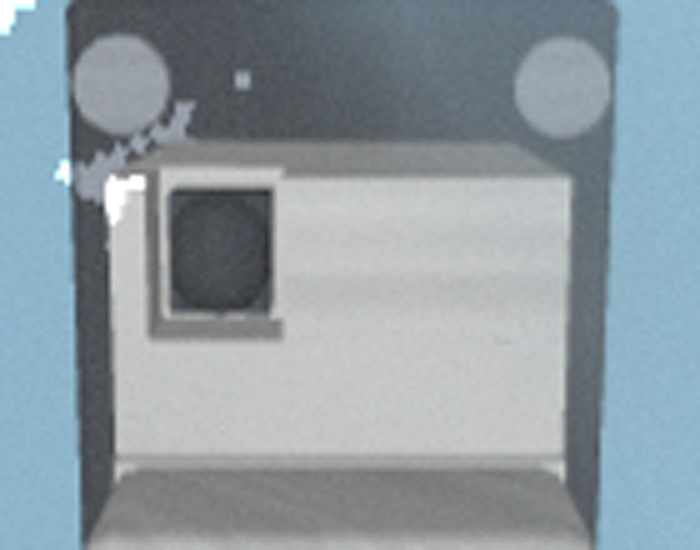

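{"method": "apply_moves", "body": {"plan": "1 0 0 0.1 -0.002 0 0;1 0 0 0 0 0 0;1 0 0 0.05 0 0 0;1 0 0 0 0 0 0"}}

```text
time_s: 23.3
tool_pos: [0.4648, -0.3273, 0.069]
orientation: [0.0, 0.985, 0.175, 0.0]
force: [-4.0, 3.6, 8.0]
finger_gap: 0.0436
```

Seated (z has stopped at 0.069, contact force rising). Release and retreat.

{"method": "apply_moves", "body": {"plan": "1 0 0 -0.15 0 0 0;-0.4 0 0 0 0 0 0;-0.4 0 0 0 0 0 0;-0.4 0 0 0 0 0 0;-0.4 0 0 -2 0 0 0;-0.4 0 0 -4 0 0 0;-0.4 0 0 -4 0 0 0;-0.4 -3 0 -3 0 0 0;-0.4 -3 0 0 0 0 0;-0.4 0 0 0 0 0 0;-0.4 0 0 0 0 0 0"}}

```text
time_s: 24.68
tool_pos: [0.4088, -0.3477, 0.1982]
orientation: [-0.001, 0.985, 0.175, 0.0]
force: [0.3, 0.2, 0.7]
finger_gap: 0.0661
```

Run:
```python
from rk import *
im,s=snap('wrist','w22')
t=cv2.convertScaleAbs(im[60:240,265:385],alpha=1.7); cv2.imwrite('pics/w22c.png',cv2.resize(t,None,fx=3.3,fy=3.3,interpolation=cv2.INTER_CUBIC))
im,s=snap('scene','s22')
cv2.imwrite('pics/s22c.png',cv2.resize(cv2.convertScaleAbs(im[190:325,80:330],alpha=1.5),None,fx=3.2,fy=3.2,interpolation=cv2.INTER_CUBIC))
im,s=snap('top','t22')
cv2.imwrite('pics/t22c.png',cv2.resize(im[240:350,130:510],None,fx=2.1,fy=2.1,interpolation=cv2.INTER_CUBIC))
```

```text
w22 24.675 [ 0.4088 -0.3477  0.1982] [ 6.000e-02 -1.000e-02  2.015e+01] [0.3 0.2 0.7] 0.0661
s22 24.725 [ 0.4089 -0.3476  0.198 ] [8.000e-02 1.000e-02 2.019e+01] [-0.6  0.8 -0.1] 0.0658
t22 24.775 [ 0.409  -0.3475  0.1979] [9.000e-02 2.000e-02 2.021e+01] [-0.3 -0.8  0.2] 0.0654
```

View pics/w22c.png

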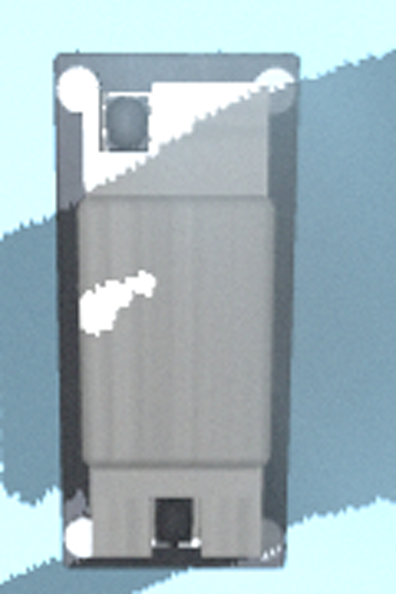

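View pics/s22c.png

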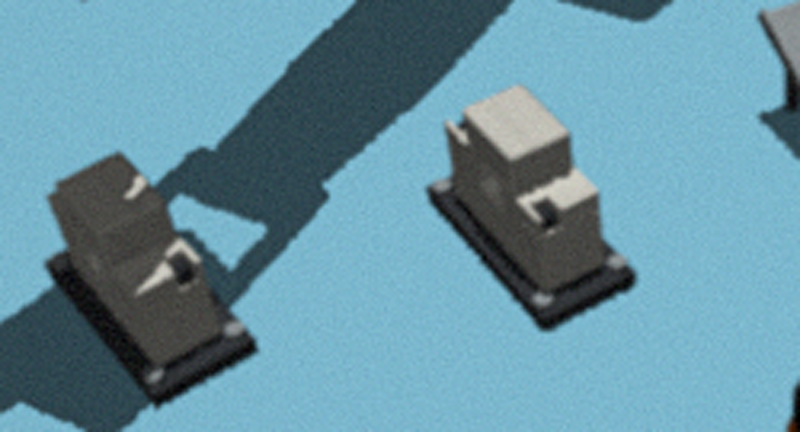

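View pics/t22c.png

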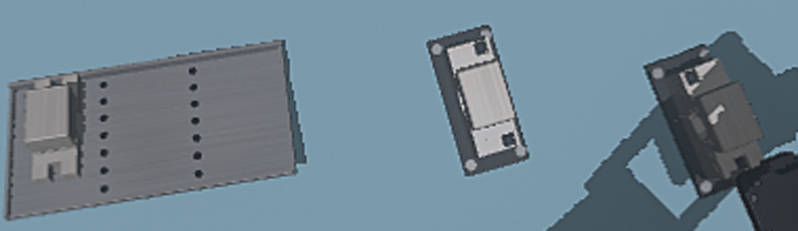

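```bash
python3 - <<'E'
from rk import *
s=pickle.load(open("pics/w22.pkl","rb")); cm=cam("wrist",s)
f=lambda a:np.array(a)/3.3+[265-.35,60-.35]
rect(cm,f([(83,83),(268,84),(262,557),(91,557)]),.074,"B ear (seat .4640 -.3288 yaw 20.1, same camera)")
rect(cm,f([(78,197),(274,197),(268,464),(86,464)]),.104,"B top")
E
python3 - <<'E'
import cv2
t=cv2.convertScaleAbs(cv2.imread('pics/w12.png')[60:240,265:385],alpha=1.7); cv2.imwrite('pics/w12c.png',cv2.resize(t,None,fx=3.3,fy=3.3,interpolation=cv2.INTER_CUBIC))
E
```

```text
B ear (seat .4640 -.3288 yaw 20.1, same camera) c [ 0.4644 -0.3289  0.074 ] long 0.114 wide 0.0439 yaw 20.33 yawW 20.06
B top c [ 0.4649 -0.3288  0.104 ] long 0.0581 wide 0.0421 yaw 20.44 yawW 20.2
```

View pics/w12c.png

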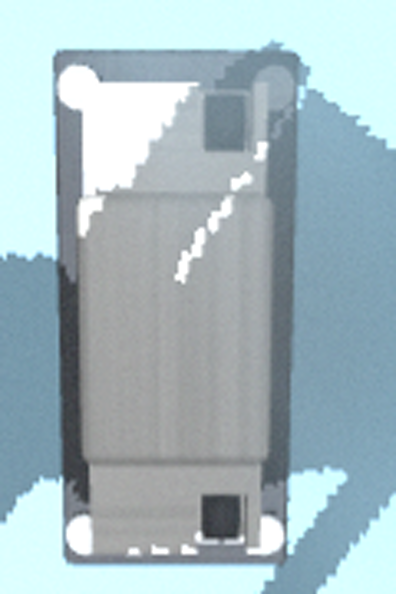

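Run:
```python
from rk import *
s=pickle.load(open("pics/w12.pkl","rb")); cm=cam("wrist",s)
f=lambda a:np.array(a)/3.3+[265-.35,60-.35]
rect(cm,f([(83,82),(268,82),(261,553),(91,553)]),.074,"A ear (seat .4916 -.0888 yaw 14.85)")
print(ctrl.read_state()["force"].round(1)); print(ctrl.job_done())
```

```text
A ear (seat .4916 -.0888 yaw 14.85) c [ 0.4909 -0.0888  0.074 ] long 0.1138 wide 0.0439 yaw 14.94 yawW 14.87
[ 0.4  0.2 -0.4]
the job is handed in; nothing more can be done
None
```

I put cap A back on pedestal A and cap B back on pedestal B. Both were lowered onto their keys until they pressed on the joint face, then released and backed away from. The job is handed in at about 25 s, and no verdict was reported.

- **Position:** Wrist camera views after each release put cap A 0.7 mm and cap B 0.4 mm from their seat centres. Both long axes are within about 0.25° of the pedestal's.
- **Height:** I did not measure height or level separately. At contact the descent stopped with the gripper tip within 1 mm of the expected height. Assuming the caps sit home, the ears measure 114 × 44 mm, as they should.
- **Keys:** The keys show through the slots at both ends of both caps.
- **Left alone:** Cap C stayed in its place on the rack, and I never went near the wrench, jar or fitting. I did not re-measure any of them at the end. The gripper is open, clear of everything, and reads no contact force.
- **Disagreements:** The wrist camera's calibration was about 1.4 mm off sideways, so I aligned the caps to the pedestals within the same camera view. The caps on the rack were about 92 mm apart, not the stated 95 mm, and I used the measured positions. One move call was refused for a typing error, and nothing moved.

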